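# Latch the orange phone into the repair jig

### The arm

A 7-joint arm with a two-finger parallel gripper is mounted at the origin on the work surface. World frame = base frame: x ahead of the robot, y to its left, z up, the work surface at z = 0. Lengths are in m, angles in degrees, forces in N, time in s.
With the tool pointing down it reaches from about 0.425 to 0.825 m from the base axis. Payload 3.6 kg.
Tool frame: the origin (TCP) lies at the very end of the fingers, on their centre line; the grasp point (between the pads) lies 19 mm behind it; z points along the fingers, y is the direction in which the jaws open and shut (so a half turn about z gives the same grasp; the last joint's range is limited). The gripper opens to 85 mm and grips with 20 to 120 N. Pads are 22 mm wide; open, the fingers measure 114 mm over their backs; the gripper's body (76 mm by 85 mm) begins 54 mm behind the grasp point. The pads swing forward as they close: fully open they stand 13 mm farther back than shut.
Start: joints at [65.289, 35.231, -0.722, 81.555, 0.464, 63.22, -2.315], TCP at [0.256, -0.597, 0.205] pointing down, gripper open.
Joint ranges: [-178.69, 178.69], [-17.37, 117.87], [-77.05, 75.6], [15.02, 138.74], [-78.02, 258.01], [0.78, 113.62], [-162.83, 162.83]. Speed limits (degrees/s): [159.86, 159.86, 180, 180, 180, 180, 180].

### API

Orientations are given as [roll, pitch, yaw] about the fixed x, y, z axes, in that order (R = Rz(yaw) Ry(pitch) Rx(roll)).
In Python, from plant import arm, eyes, hand_in gives the robot as it stands. The module is installed in compiled form; this text tells all that it offers.
- The arm moves only by the tool jog_arm, never from a script. Its argument "targets" is a list of rows, each a list of 4 numbers: the shift along the tool's x, y, z in cm, then the turn about the tool's z in degrees. In form: [[dx, dy, dz, turn], ...]. A call has 1 to 5 rows; each row is the pose to reach, as a shift and turn from the pose measured when the call began, along the tool's axes at that moment; what a row does not reach only later rows make up. A row lasts 1/10 s, in which the tool goes at most 50 mm and 8.59 degrees, less where a joint would pass 70% of its speed; a pose out of reach is approached as far as the arm can. A call with a gripper value outside its range is refused whole. "gripper" is the opening, from 0 (shut) to 1 (fully open), set as the call begins (left out, the last holds). The fingers move at their own pace and stop on an object; the grip force is fixed at half the most. Time passes only in rows, so rows that repeat a pose let the fingers close. It gives the time, the measured TCP pose, the force and the opening at its end, in the units of the state.
- arm.state(): the state, without advancing time (a new reading comes with each control period).
- eyes.snapshot(name): name is "scene" or "top" or "wrist"; returns a dict with "pixels" (400x640x3 uint8, red, green, blue), "fx", "fy", "cx", "cy" (pixels), "extrinsics" (4x4, takes a point from world to camera coordinates); the wrist camera has in their place "tool_from_camera" (4x4, takes a point from camera to tool coordinates, whose origin is the TCP and whose axes are the flange's). Camera axes: x right, y down, z forward; pixel columns grow to the right and rows downward; lengths in m; the calibration is good to about 2 mm. A picture is of the moment at which its call begins: read the wrist's pose just before it. There is no depth.
- hand_in(): hands the job in, once; it reports no verdict.
The state is a dict: "time_s": time; "qpos": joint angles; "qd": joint speeds; "tau": joint torques, N m; "tcp_pos": TCP position; "tcp_rot": TCP orientation; "contact_force": force on the tool from outside, world axes, zero at the start; "moment": the same for the moment, N m; "width": opening from 0.0 (shut) to 1.0 (fully open).
Only numpy, scipy, OpenCV 4.12 (cv2) and the standard library are available. Lean on these libraries where they do the work, as an engineer would, in place of code of your own. Each camera call takes 0.05 s, during which the arm holds its last target.

### The job

Get the orange phone ready for repair: first turn both latches of the aluminium jig fully open, then lay the orange phone in the jig, back still up and either way round, setting it down gently (not dropping it) and letting go of it with both latches still open. Then turn both latches fully closed over it, and let go. Leave the other phones and everything else on the bench where they are.

Things in the scene. Friction and masses are not known exactly. Their poses are not given: they have to be found in the camera images.
- jig: Fixed aluminium block, 96 mm (x) by 212 mm (y) by 20 mm high, z up; origin: centre of its underside. Black stops on its top, 7 mm high, leave a phone 4 mm of play each way: side stops at x +-34 to 41, y +-38 to 56 mm; end stops at y +-66 to 71 mm. The long sides are open for |y| < 38 mm, for the fingers. A steel latch is pivoted at y = +84 mm (red grip) and at y = -84 mm (black grip).
- nest (a point): Middle of the nest's floor, on the jig's top, 20 mm above the bench; axes as the jig's. The phone lies here flat, its length along the jig's y, its back up.
- mat: Fixed blue mat, 230 mm (x) by 350 mm (y), 3 mm thick, on the bench on the other side from the jig; origin: centre of its underside.
- phone_center (a point): Centre, half-way up, of the orange phone: 124 mm (its x) by 60 mm (its y) by 9 mm thick, 0.11 to 0.18 kg, lying back up (z up) on the mat, this point 7.5 mm above the bench. Its length is roughly along the mat's x. A grey and a white-framed phone of its size lie beside it, in any order, 30 mm or more from the middle of its long sides. A small black lens, flush, is near its +x end.
- red_grip (a point): Middle of the red upright grip of the latch at the jig's +y end: a vertical cylinder 18 mm in diameter, from 39.5 to 75.5 mm above the bench (this point 57.5 mm), on a flat steel handle 12 mm wide whose top is 41.5 mm above the bench; 55 mm from the pivot's axis. Being round, it may turn within a grasp.
- red_pivot (a point): On the vertical pivot axis of the red-handled latch, at the height of the grip's middle (57.5 mm; the hub's top is at 45.5 mm). Opposite the handle a steel finger 14 mm wide reaches 37 mm from the axis, 31.5 to 41.5 mm above the bench, 2.5 mm above a phone in the nest.
- black_grip (a point): The same as red_grip, for the black grip at the jig's -y end.
- black_pivot (a point): The same as red_pivot, for the black-handled latch.
- latch_red (a joint): red-handled latch, rad: 0 = closed stop (finger over the nest, handle straight outward along the jig's +y), 1.5708 = open stop (handle along the jig's -x, the robot's side; finger along +x, clear of the nest). Opening is anticlockwise from above. Friction holds it where it is left; 1 to 2 N at the grip turns it. Starts anywhere from shut to two thirds open.
- latch_black (a joint): black-handled latch, rad: 0 = closed stop (finger over the nest, handle straight outward along the jig's -y), 1.5708 = open stop (handle along the jig's -x, the robot's side; finger along +x, clear of the nest). Opening is clockwise from above. Friction holds it where it is left; 1 to 2 N at the grip turns it. Starts anywhere from shut to two thirds open.
- flux_bottle_mid (a point): Bystander: amber bottle 36 mm in diameter, 92 mm tall, standing behind the jig's +y end; the point is on its axis 46 mm up.
- paste_jar_mid (a point): Bystander: white jar 44 mm in diameter, 50 mm tall, standing behind the jig's -y end; the point is on its axis 25 mm up.
- spray_can_mid (a point): Bystander: tall green can 48 mm in diameter, 150 mm tall, standing between the jig's side and the mat's side, towards the back; the point is on its axis 75 mm up.
- screw_tray_mid (a point): Bystander: yellow tray 65 by 115 mm, 18 mm high, behind the jig; the point is at its centre.
- phone_grey_center (a point): Bystander: grey phone, back up, 124 by 60 by 9 mm, on the mat; the point is at its centre.
- phone_white_center (a point): Bystander: white-framed phone, black screen up, 124 by 60 by 9 mm, on the mat; the point is at its centre.
- pink_case_mid (a point): Bystander: pink phone case 130 by 68 by 10 mm behind the mat; the point is at its centre.
- screwdriver_mid (a point): Bystander: screwdriver 150 mm long behind the mat; the point is at its middle.
- magnifier_mid (a point): Bystander: black hand lens 54 mm in diameter, 10 mm thick, with a 80 mm handle, on the robot's side of the mat; the point is at the lens's centre.
There are look-alikes about, which are no part of the job. Of the things shaped like the part that bears phone_center, the orange one is meant.

How it is judged:
By the outcome, as a careful person would: the job done as asked, in the order asked, and still so for the second after the job is handed in, with the robot touching nothing.
It also fails if it takes over 72 s, if anything falls off the work surface, if the arm or the gripper's body presses on something with over 40 N, if the wrist force passes 120 N, or if a joint passes its speed limit or range.

## Working session

There is one attempt and no reset: what is moved stays moved. The work goes in short steps, Python scripts to look and compute and a tool call to move; the robot and the scene stay as the last step left them, time stands still between calls to the robot, and variables do not carry over. Pictures are saved under pics/ and viewed, and the job is handed in when it is done.

Besides the shell and the picture viewer there is one more tool, called after "Emit:" by a JSON object that holds its "op" and its "data". jog_arm: Moves the arm, as the interface text tells. Its arguments: {"type":"object","properties":{"targets":{"type":"array","items":{"type":"array","items":{"type":"number"}}},"gripper":{"type":"number"}},"required":["targets"]}

```bash
mkdir -p pics; python3 - <<'E'
from plant import arm, eyes
import cv2, numpy as np, pickle
print(arm.state())
for n in ["scene","top"]:
    s=eyes.snapshot(n); pickle.dump(s,open(f"pics/{n}0.pkl","wb"))
    cv2.imwrite(f"pics/{n}0.png",s["pixels"][:,:,::-1]); print(n,s["fx"],s["fy"],s["cx"],s["cy"],np.round(s["extrinsics"],4).tolist())
print(arm.state()["time_s"])
E
```

```text
{'time_s': 0.0, 'qpos': array([65.28912533, 35.28986756, -0.72460708, 81.64434706,  0.46493711,
       63.21926239, -2.31565753]), 'qd': array([-0.09010421,  0.09213743,  0.10655685,  0.03294896,  0.05778592,
        0.00142911,  0.0368851 ]), 'tau': array([-3.07000219e-04, -4.69221747e+01,  2.59144083e-01, -1.71036243e+01,
        1.00341125e-02,  9.72628011e-03, -7.17176249e-06]), 'tcp_pos': array([ 0.25566458, -0.59667387,  0.20391367]), 'tcp_rot': array([-1.79849418e+02,  1.99207978e-03,  2.31972726e+01]), 'contact_force': array([0.13321806, 0.20255382, 0.70626891]), 'moment': array([ 0.00307282,  0.02578003, -0.02931073]), 'width': 0.9986821044266213}
scene 483.17296609598736 483.17296609598736 320.8696429041643 207.06887327139825 [[-0.7807, 0.6246, -0.0179, 0.3954], [0.474, 0.5732, -0.6684, -0.2029], [-0.4072, -0.5304, -0.7436, 1.7086], [0.0, 0.0, 0.0, 1.0]]
top 387.4783462100812 387.4783462100812 320.1420387680544 201.1430386947502 [[-0.0075, -0.9999, 0.0077, 0.0022], [-0.9977, 0.007, -0.0678, 0.4789], [0.0677, -0.0082, -0.9977, 1.0081], [0.0, 0.0, 0.0, 1.0]]
0.1
```

View pics/scene0.png

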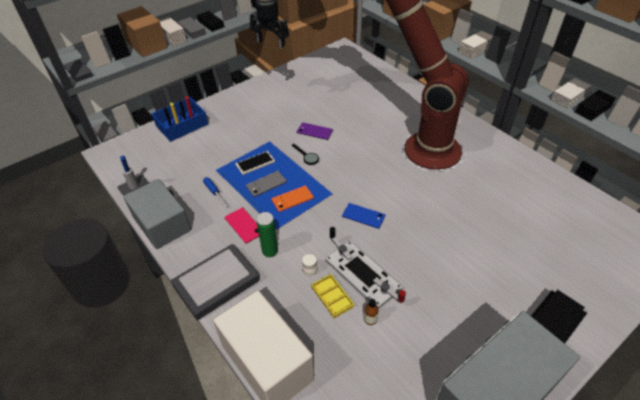

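View pics/top0.png

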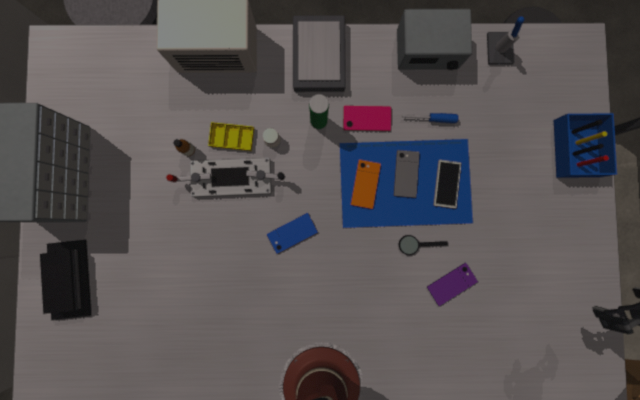

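```bash
cat > h.py <<'E'
import numpy as np, cv2, pickle
from scipy.spatial.transform import Rotation as R
def ray(s,uv,T=None):
    d=np.array([(uv[0]-s["cx"])/s["fx"],(uv[1]-s["cy"])/s["fy"],1.0])
    if T is None: T=np.linalg.inv(s["extrinsics"])   # world_from_cam
    return T[:3,3],T[:3,:3]@d
def onz(s,uv,z,T=None):
    o,d=ray(s,uv,T); return o+d*(z-o[2])/d[2]
def proj(s,P,T=None):
    E=s["extrinsics"] if T is None else np.linalg.inv(T)
    p=E[:3,:3]@np.asarray(P)+E[:3,3]; return np.array([s["fx"]*p[0]/p[2]+s["cx"],s["fy"]*p[1]/p[2]+s["cy"]])
def tool(st):
    T=np.eye(4);T[:3,:3]=R.from_euler('xyz',st["tcp_rot"],degrees=True).as_matrix();T[:3,3]=st["tcp_pos"];return T
def mask(px,lo,hi):
    return cv2.inRange(cv2.cvtColor(px,cv2.COLOR_RGB2HSV),np.array(lo),np.array(hi))
def togo(st,P):
    return np.round(tool(st)[:3,:3].T@(np.asarray(P)-st["tcp_pos"])*100,2)
E
python3 - <<'E'
from h import *
s=pickle.load(open("pics/top0.pkl","rb")); px=s["pixels"]
def blobs(m,z,name,k=2):
    c,_=cv2.findContours(m,cv2.RETR_EXTERNAL,cv2.CHAIN_APPROX_NONE)
    for q in sorted(c,key=cv2.contourArea)[::-1][:k]:
        if cv2.contourArea(q)<8: continue
        (u,v),wh,a=cv2.minAreaRect(q); M=cv2.moments(q); uv=(M['m10']/M['m00'],M['m01']/M['m00'])
        print(name,np.round(uv,1),np.round(wh,1),round(a,1),np.round(onz(s,uv,z),3))
blobs(mask(px,(6,150,120),(16,255,255)),.012,"orange",4)
blobs(mask(px,(0,150,80),(5,255,255)),.0575,"red",4)
blobs(mask(px,(105,150,80),(120,255,255)),.003,"blue",4)
blobs(mask(px,(22,150,80),(32,255,255)),.018,"yellow",2)
print("black grip",onz(s,(282,176.5),.0575))
for uv in [(194,178),(267,177)]: print("hub",onz(s,uv,.0455))
for uv in [(192,162),(270,158),(191,197),(271,195)]: print("jigcorner",onz(s,uv,.02))
for n in [((170,155),(290,210)),((330,90),(480,240))]:
    (a,b),(c,d)=n
    cv2.imwrite(f"pics/crop{a}.png",cv2.resize(px[b:d,a:c,::-1],None,fx=5,fy=5 if a<300 else 4))
E
```

```text
orange [365.3 183.6] [20.8 44.5] 10.0 [ 0.525 -0.122  0.012]
red [169.1 176.9] [4. 4.] 90.0 [0.54  0.382 0.057]
blue [405.8 183.3] [ 83.9 128.9] 88.0 [ 0.526 -0.232  0.003]
blue [591.4 143.9] [61.8 46.3] 87.6 [ 0.631 -0.74   0.003]
blue [291.9 233. ] [21.6 45.7] 62.5 [0.395 0.075 0.003]
blue [444.5 116.3] [ 5. 26.] 90.0 [ 0.709 -0.342  0.003]
yellow [231.9 136.4] [42.9 23.8] 5.7 [0.653 0.233 0.018]
yellow [603.4 133.5] [3. 8.] 90.0 [ 0.656 -0.763  0.018]
black grip [0.5396256  0.09574174 0.0575    ]
hub [0.53880389 0.32298104 0.0455    ]
hub [0.54017227 0.13543846 0.0455    ]
jigcorner [0.58475934 0.33698914 0.02      ]
jigcorner [0.59418346 0.13087869 0.02      ]
jigcorner [0.49190151 0.33823252 0.02      ]
jigcorner [0.49573437 0.12812408 0.02      ]
```

View pics/crop170.png

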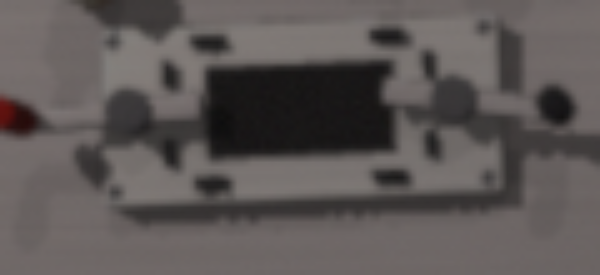

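Emit:
{"op": "jog_arm", "data": {"targets": [[3.6, -2.9, -1, -6], [7.2, -5.8, -2, -13], [10.8, -8.7, -3, -20], [14.4, -11.6, -4, -27], [18, -14.5, -5, -34]], "gripper": 1}}

```text
time_s: 0.6
tcp_pos: [0.3645, -0.3907, 0.2544]
tcp_rot: [-179.8, -0.1, 57.5]
contact_force: [-0.0, -0.4, -0.4]
width: 1.002
```

```bash
python3 - <<'E'
from h import *
from plant import arm, eyes
st=arm.state();s=eyes.snapshot("wrist");print(np.round(s["tool_from_camera"],4).tolist(),s["fx"],s["cx"],s["cy"])
print(st["tcp_pos"],st["tcp_rot"],st["qpos"],togo(st,(.48,-.17,.25)))
cv2.imwrite("pics/w0.png",s["pixels"][:,:,::-1])
E
```

```text
[[0.0002, -0.9489, -0.3157, 0.0821], [1.0, 0.0004, -0.0004, -0.0008], [0.0005, -0.3157, 0.9489, -0.1693], [0.0, 0.0, 0.0, 1.0]] 337.4080675482817 314.86785522409156 197.25231820510484
[ 0.36450607 -0.39072048  0.25443787] [-1.79848569e+02 -7.93311804e-02  5.74866700e+01] [ 52.62900476  22.61154668 -11.54106341  96.15015513   4.94192947
  61.90229549   7.09615675] [24.82 -2.12  0.48]
```

View pics/w0.png

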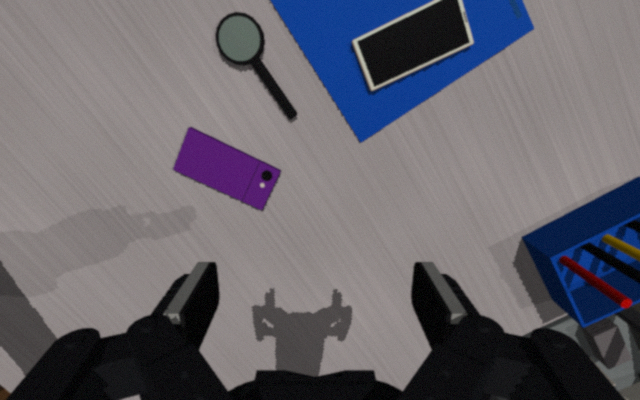

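Emit:
{"op": "jog_arm", "data": {"targets": [[4.8, -0.4, 0, -5], [9.6, -0.8, 0, -10], [14.4, -1.2, 0, -16], [19.2, -1.6, 0, -22], [23, -2, 0, -28]]}}

```text
time_s: 1.15
tcp_pos: [0.4753, -0.1727, 0.2587]
tcp_rot: [179.7, -0.5, 86.8]
contact_force: [0.5, -0.0, 0.1]
width: 0.999
```

```bash
cat > look.py <<'E'
import sys
from h import *
from plant import arm, eyes
n=sys.argv[1]
st=arm.state();s=eyes.snapshot("wrist")
T=tool(st)@s["tool_from_camera"]
s["T"]=T; s["st"]=st; pickle.dump(s,open(f"pics/{n}.pkl","wb"))
cv2.imwrite(f"pics/{n}.png",s["pixels"][:,:,::-1])
print(st["time_s"],np.round(st["tcp_pos"],4),np.round(st["tcp_rot"],1),np.round(st["qpos"],0),np.abs(st["qd"]).max())
E
python3 look.py w1
```

```text
1.15 [ 0.4753 -0.1727  0.2587] [179.7  -0.5  86.8] [ 34.  21. -23. 100.   8.  61.   5.] 35.27910848621061
```

View pics/w1.png

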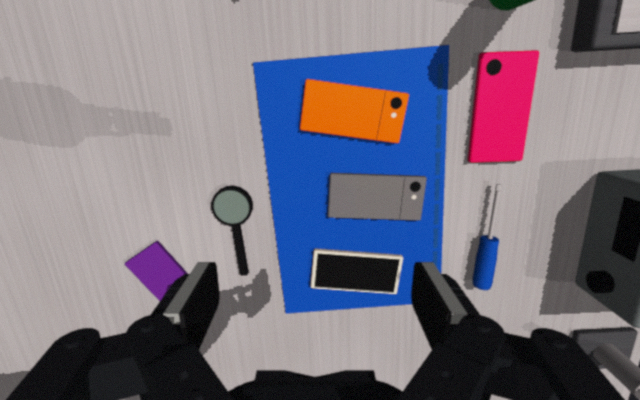

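```bash
cat > phone.py <<'E'
import sys
from h import *
s=pickle.load(open(f"pics/{sys.argv[1]}.pkl","rb")); T=s["T"]; z=float(sys.argv[2]) if len(sys.argv)>2 else .012
m=mask(s["pixels"],(4,150,100),(18,255,255))
c,_=cv2.findContours(m,cv2.RETR_EXTERNAL,cv2.CHAIN_APPROX_NONE); q=max(c,key=cv2.contourArea)
q=cv2.convexHull(q)
W=np.array([onz(s,p[0],z,T)[:2] for p in q]).astype(np.float32)
(c0,wh,a)=cv2.minAreaRect((W*1000).reshape(-1,1,2)); b=cv2.boxPoints((c0,wh,a))
e=[b[1]-b[0],b[2]-b[1]]; L=max(e,key=np.linalg.norm)
print("phone centre mm",np.round(c0,1),"size",np.round(wh,1),"yaw mod180",round(np.degrees(np.arctan2(L[1],L[0]))%180,1))
E
python3 phone.py w1
```

```text
phone centre mm [ 524.8 -121.2] size [ 58.9 122.7] yaw mod180 169.1
```

Emit:
{"op": "jog_arm", "data": {"targets": [[4.6, 0.8, 0, 0], [9.2, 1.6, 0, 0], [13.8, 2.5, 0, 0], [18.4, 3.3, 0, 0], [23, 4.2, 0, -3]]}}

```text
time_s: 1.7
tcp_pos: [0.5302, 0.0668, 0.2631]
tcp_rot: [179.5, -0.9, 90.7]
contact_force: [0.7, -0.7, -0.5]
width: 0.999
```

Emit:
{"op": "jog_arm", "data": {"targets": [[4.8, 0, 0, 0], [9, 0, 0, 0], [9.5, 0, 0, 0], [9.5, 0, 0, 0]]}}

```text
time_s: 2.1
tcp_pos: [0.5285, 0.163, 0.2641]
tcp_rot: [179.6, -0.9, 90.9]
contact_force: [-0.5, -0.9, 0.0]
width: 0.999
```

```bash
python3 look.py w2
```

```text
2.1 [0.5285 0.163  0.2641] [179.6  -0.9  90.9] [ -1.  25. -28.  93.  12.  64. -30.] 3.2025317002202414
```

View pics/w2.png

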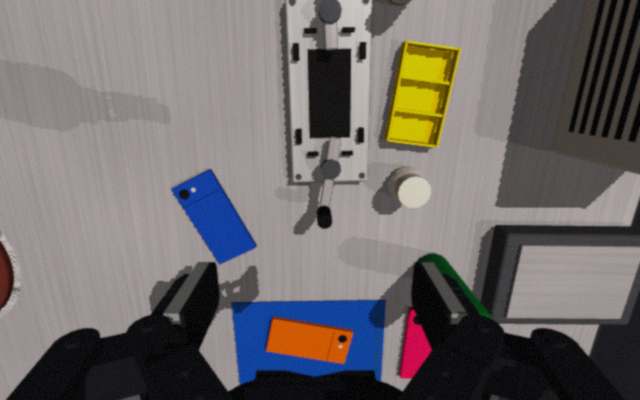

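Emit:
{"op": "jog_arm", "data": {"targets": [[4.5, -0.3, 0, 0], [8, -0.6, 0, 0], [8, -0.6, 0, 0], [8, -0.6, 0, 0]]}}

```text
time_s: 2.55
tcp_pos: [0.5226, 0.2386, 0.2647]
tcp_rot: [179.6, -0.7, 90.6]
contact_force: [0.3, -0.8, -0.7]
width: 1.001
```

```bash
python3 phone.py w2; python3 look.py w3
```

```text
phone centre mm [ 525.2 -118.2] size [ 62.2 122.5] yaw mod180 169.1
2.55 [0.5226 0.2386 0.2647] [179.6  -0.7  90.6] [ -9.  27. -28.  89.  13.  66. -39.] 1.9531481851855867
```

View pics/w3.png

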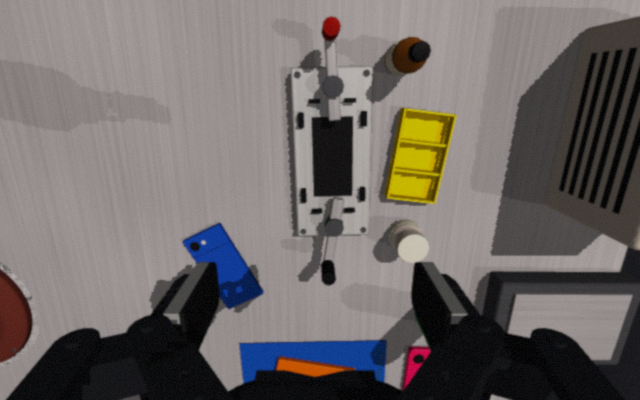

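```bash
python3 - <<'E'
from h import *
s=pickle.load(open("pics/w3.pkl","rb")); 
c=s["pixels"][10:150,270:450,::-1]; d=s["pixels"][150:290,270:450,::-1]
cv2.imwrite("pics/c3a.png",cv2.resize(c,None,fx=4,fy=4,interpolation=cv2.INTER_CUBIC))
cv2.imwrite("pics/c3b.png",cv2.resize(d,None,fx=4,fy=4,interpolation=cv2.INTER_CUBIC))
E
```

```text
(no output)
```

View pics/c3a.png

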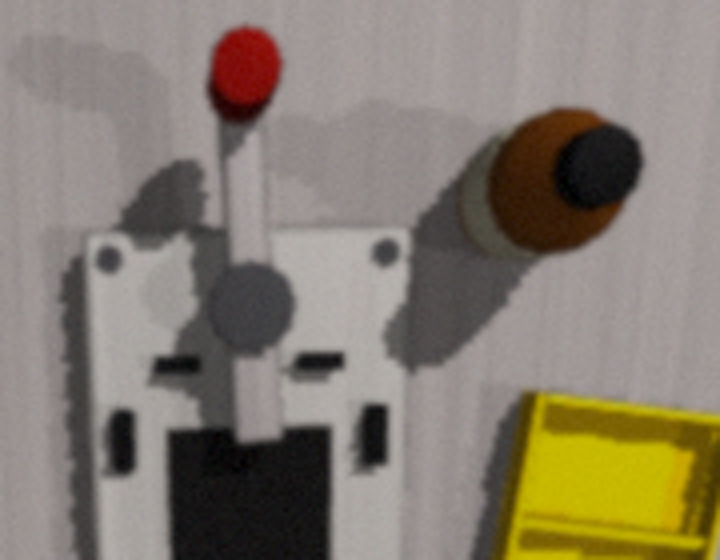

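View pics/c3b.png

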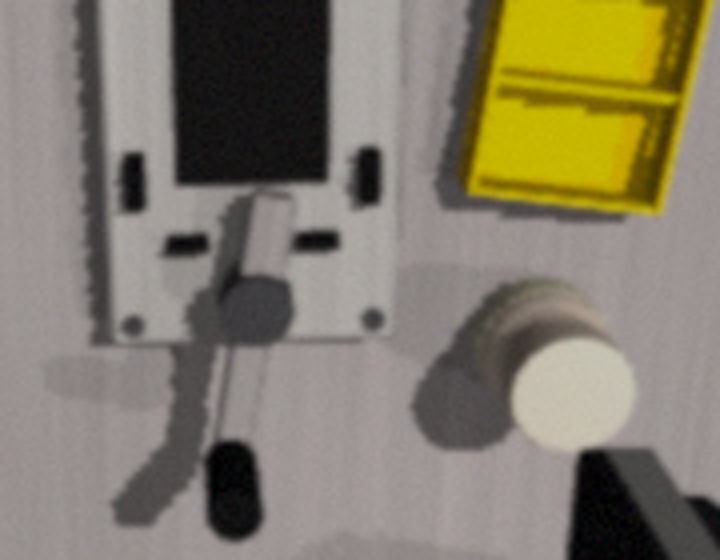

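```bash
python3 - <<'E'
from h import *
s=pickle.load(open("pics/w3.pkl","rb")); T=s["T"]
a=lambda u,v:(270+u/4-.4,10+v/4-.4); b=lambda u,v:(270+u/4-.4,150+v/4-.4)
P={}
for n,uv,z in [("rg",a(248,66),.0755),("rh",a(253,307),.0455),("bg",b(236,512),.0755),("bh",b(257,310),.0455),
 ("s1",a(109,259),.02),("s2",a(387,252),.02),("s3",b(132,325),.02),("s4",b(373,318),.02)]:
    P[n]=onz(s,uv,z,T)[:2]; print(n,np.round(P[n]*1000,1))
print("screw centre",sum(P[k] for k in("s1","s2","s3","s4"))/4)
h=P["rh"]-P["bh"]; print("hubs",np.linalg.norm(h),(P["rh"]+P["bh"])/2,np.degrees(np.arctan2(h[1],h[0])))
l=(P["s1"]+P["s2"]-P["s3"]-P["s4"])/2; print("long",np.linalg.norm(l),np.degrees(np.arctan2(l[1],l[0])))
for g,hh in (("rg","rh"),("bg","bh")):
    d=P[g]-P[hh]; print(g,np.linalg.norm(d),np.degrees(np.arctan2(d[1],d[0])))
# project dark rect
m=cv2.inRange(cv2.cvtColor(s["pixels"],cv2.COLOR_RGB2GRAY),0,40)[100:205,300:365]
E
```

```text
rg [538.5 377.4]
rh [542.9 322.6]
bg [541.8 102.4]
bh [548.5 155.9]
s1 [502.4 335.6]
s2 [582.7 338.3]
s3 [508.9 139.5]
s4 [589.1 142.6]
screw centre [0.5457681  0.23899386]
hubs 0.16683650342681758 [0.54571188 0.23923034] 91.93672712430923
long 0.19603594037812694 91.88066281715253
rg 0.054982326928991465 94.58250616313288
bg 0.05392633382513189 -97.17263814182805
```

```bash
python3 - <<'E'
from h import *
from plant import arm
st=arm.state(); print(togo(st,(.5385,.3774,.12)))
E
```

```text
[13.81  1.54 14.63]
```

Emit:
{"op": "jog_arm", "data": {"targets": [[3.4, 0.4, 3, 0], [6.9, 0.8, 6, -1], [10.3, 1.2, 9.5, -2], [13.8, 1.5, 13, -4], [13.8, 1.5, 14.6, -4]], "gripper": 0.5}}

```text
time_s: 3.1
tcp_pos: [0.5361, 0.3793, 0.1162]
tcp_rot: [179.8, -0.6, 94.6]
contact_force: [-0.5, 0.9, 0.4]
width: 0.5
```

```bash
python3 look.py w4; python3 - <<'E'
from h import *
from plant import arm
st=arm.state(); print(togo(st,(.5385,.3774,.046)))
E
```

```text
3.1 [0.5361 0.3793 0.1162] [179.8  -0.6  94.6] [-23.  43. -25.  86.  20.  55. -49.] 15.451246157887267
[0.16 0.25 6.82]
```

View pics/w4.png

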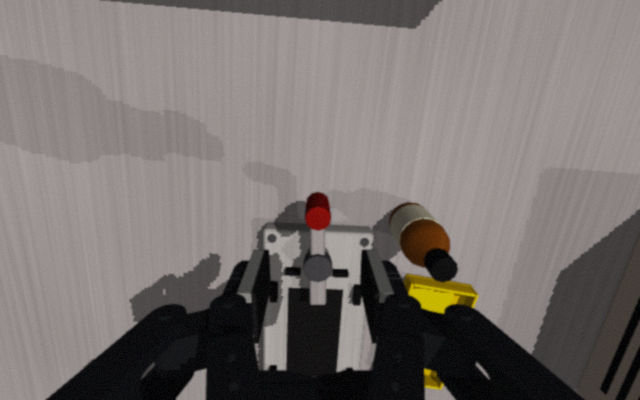

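```bash
python3 - <<'E'
from h import *
s=pickle.load(open("pics/w4.pkl","rb")); print(onz(s,(318,218),.0755,s["T"]), onz(s,(316,267),.0455,s["T"]))
E
```

```text
[0.53834996 0.37794617 0.0755    ] [0.54162088 0.32423147 0.0455    ]
```

Emit:
{"op": "jog_arm", "data": {"targets": [[0.1, 0.2, 3.5, 0], [0.1, 0.2, 6.8, 0], [0.1, 0.2, 6.8, 0]]}}

```text
time_s: 3.45
tcp_pos: [0.5375, 0.3702, 0.0418]
tcp_rot: [-179.6, 0.2, 94.2]
contact_force: [-0.4, -0.8, 0.6]
width: 0.5
```

Emit:
{"op": "jog_arm", "data": {"targets": [[0.7, 0.1, -0.5, 0], [0.7, 0.1, -0.5, 0]]}}

```text
time_s: 3.65
tcp_pos: [0.5402, 0.378, 0.0497]
tcp_rot: [-179.9, 0.0, 94.1]
contact_force: [-0.3, 0.7, 0.4]
width: 0.497
```

Emit:
{"op": "jog_arm", "data": {"targets": [[0, 0, 0, 0], [0, 0, 0, 0], [0, 0, 0, 0]], "gripper": 0.0}}

```text
time_s: 3.95
tcp_pos: [0.5408, 0.3783, 0.0509]
tcp_rot: [-180.0, -0.0, 94.1]
contact_force: [-0.3, 0.4, -0.2]
width: 0.008
```

```bash
python3 look.py w5; python3 -c "
from plant import arm;print(arm.state()['width'])"
```

```text
3.95 [0.5408 0.3783 0.0509] [-180.    -0.    94.1] [-24.  47. -23.  88.  22.  49. -51.] 0.69686280817702
0.0004550733831751658
```

View pics/w5.png

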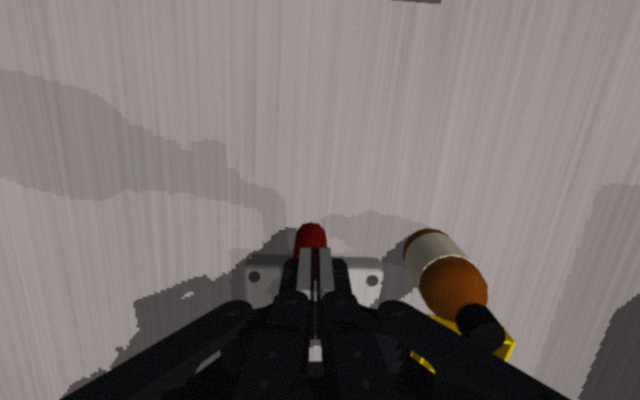

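Emit:
{"op": "jog_arm", "data": {"targets": [[0, 0, 0, 0], [0, 0, 0, 0], [-0.1, 0, 1, 0], [-0.1, 0, 2, 0], [-0.1, 0, 2.8, 0]], "gripper": 0.5}}

```text
time_s: 4.5
tcp_pos: [0.54, 0.3764, 0.0208]
tcp_rot: [-179.8, 0.1, 94.1]
contact_force: [-1.1, 0.3, -1.1]
width: 0.5
```

```bash
python3 look.py w6
```

```text
4.5 [0.54   0.3764 0.0208] [-1.798e+02  1.000e-01  9.410e+01] [-24.  49. -22.  89.  23.  46. -52.] 8.072472335016956
```

View pics/w6.png

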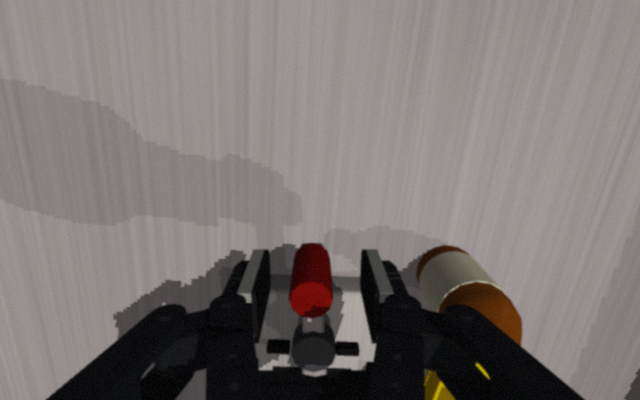

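Emit:
{"op": "jog_arm", "data": {"targets": [[0, 0, 0, 0], [0, 0, 0, 0], [0, 0, 0, 0], [0, 0, 0, 0]], "gripper": 0.0}}

```text
time_s: 4.95
tcp_pos: [0.5387, 0.3755, 0.0187]
tcp_rot: [-179.7, 0.2, 94.1]
contact_force: [-1.1, 0.3, -5.3]
width: 0.193
```

```bash
python3 look.py w7
```

```text
4.95 [0.5387 0.3755 0.0187] [-179.7    0.2   94.1] [-24.  50. -22.  89.  23.  46. -52.] 0.09181460902048609
```

View pics/w7.png

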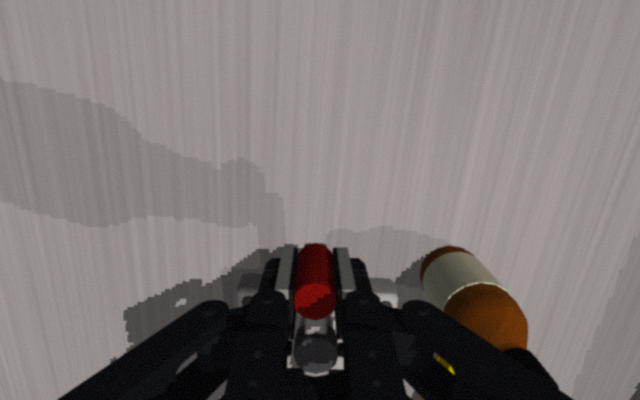

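Emit:
{"op": "jog_arm", "data": {"targets": [[-0.05, -0.74, 0, -8], [-0.2, -1.46, 0, -16], [-0.46, -2.16, 0, -24], [-0.8, -2.81, 0, -32], [-1.24, -3.41, 0, -40]]}}

```text
time_s: 5.5
tcp_pos: [0.5049, 0.36, 0.0187]
tcp_rot: [-179.5, -0.1, 134.4]
contact_force: [-2.6, -1.2, -4.6]
width: 0.192
```

```bash
cat > arc.py <<'E'
import sys
from h import *
from plant import arm
# pivot x,y, total turn, rows
px,py,t,n=[float(v) for v in sys.argv[1:5]]
st=arm.state();T=tool(st);p=(T[:3,:3].T@(np.array([px,py,st["tcp_pos"][2]])-st["tcp_pos"]))[:2]*100
print("tcp",np.round(st["tcp_pos"],4),"yaw",round(st["tcp_rot"][2],1),"pivot in tool cm",np.round(p,2),"r",np.linalg.norm(p),"dir",np.degrees(np.arctan2(st["tcp_pos"][1]-py,st["tcp_pos"][0]-px)),"F",np.round(st["contact_force"],1),"w",st["width"])
for k in range(1,int(n)+1):
    a=np.radians(t*k/n);c,s=np.cos(a),np.sin(a); q=p-np.array([c*p[0]-s*p[1],s*p[0]+c*p[1]]); print(np.round(q,2),round(t*k/n,1))
E
python3 arc.py .5425 .323 -42 5
```

```text
tcp [0.5049 0.36   0.0187] yaw 134.4 pivot in tool cm [-5.28  0.09] r 5.278994861804966 dir 135.44972431774463 F [-2.6 -1.2 -4.6] w 0.19180726286347305
[-0.07 -0.77] -8.4
[-0.25 -1.52] -16.8
[-0.54 -2.24] -25.2
[-0.93 -2.91] -33.6
[-1.42 -3.51] -42.0
```

Emit:
{"op": "jog_arm", "data": {"targets": [[-0.07, -0.77, 0, -8.4], [-0.25, -1.52, 0, -16.8], [-0.54, -2.24, 0, -25.2], [-0.93, -2.91, 0, -33.6], [-1.42, -3.51, 0, -42]]}}

```text
time_s: 6.0
tcp_pos: [0.4886, 0.3242, 0.0187]
tcp_rot: [-179.6, -0.5, 176.7]
contact_force: [-2.4, -0.8, -4.1]
width: 0.191
```

```bash
python3 arc.py .5425 .323 -9 2
```

```text
tcp [0.4886 0.3242 0.0187] yaw 176.7 pivot in tool cm [-5.38  0.19] r 5.3862484747262664 dir 178.71036733033804 F [-2.4 -0.8 -4.1] w 0.1913814266811172
[-0.03 -0.42] -4.5
[-0.1  -0.84] -9.0
```

Emit:
{"op": "jog_arm", "data": {"targets": [[0, -0.3, 0, -3], [0, -0.5, 0, -6], [0, -0.6, 0, -6]]}}

```text
time_s: 6.3
tcp_pos: [0.4886, 0.3193, 0.0188]
tcp_rot: [-179.8, -0.5, -177.4]
contact_force: [0.3, 3.9, -7.5]
width: 0.189
```

```bash
python3 arc.py .5425 .323 -9 1;python3 look.py w8
```

```text
tcp [0.4886 0.3193 0.0188] yaw -177.4 pivot in tool cm [-5.4   0.12] r 5.401481980820511 dir -176.0988959548283 F [ 0.3  3.9 -7.5] w 0.18875841528150936
[-0.09 -0.84] -9.0
6.3 [0.4886 0.3193 0.0188] [-179.8   -0.5 -177.4] [ -9.  51. -44. 102.  46.  48.  17.] 1.1725568549326664
```

View pics/w8.png

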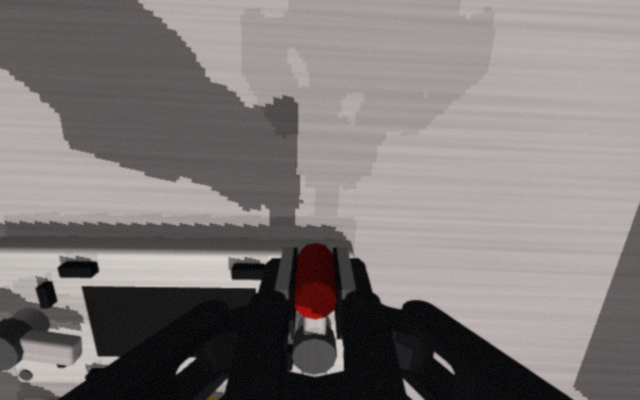

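Emit:
{"op": "jog_arm", "data": {"targets": [[0, -0.3, 0, 0], [0, -0.3, 0, 0]]}}

```text
time_s: 6.55
tcp_pos: [0.4886, 0.3195, 0.0188]
tcp_rot: [179.8, -0.4, -177.4]
contact_force: [0.7, 6.8, -9.4]
width: 0.189
```

Emit:
{"op": "jog_arm", "data": {"targets": [[0, 0.2, 0, 0], [0, 0.2, 0, 0], [0, 0.2, -4, 0], [0, 0.2, -8, 0]], "gripper": 0.5}}

```text
time_s: 6.95
tcp_pos: [0.489, 0.3199, 0.0993]
tcp_rot: [180.0, -0.5, -177.4]
contact_force: [0.7, -0.2, 1.1]
width: 0.501
```

```bash
python3 - <<'E'
from h import *
from plant import arm
st=arm.state(); print(togo(st,(.5418,.1024,.10)),st["tcp_rot"],st["tcp_pos"])
E
```

```text
[ -4.3  -21.97  -0.11] [ 179.99811847   -0.52504316 -177.41675251] [0.48895933 0.31990174 0.09933503]
```

Emit:
{"op": "jog_arm", "data": {"targets": [[-0.8, -4, -2, 8], [-1.7, -8, -2, 16], [-2.5, -12, -2, 24], [-3.4, -16, -2, 32], [-4.3, -21, -2, 40]]}}

```text
time_s: 7.45
tcp_pos: [0.5418, 0.1121, 0.1203]
tcp_rot: [-179.7, -0.3, 142.4]
contact_force: [0.2, -0.0, -0.7]
width: 0.498
```

Emit:
{"op": "jog_arm", "data": {"targets": [[0, 0, 0, 8], [0, 0, 0, 16], [0, 0, 0, 25], [0, 0, 0, 33], [0, 0, 0, 41]]}}

```text
time_s: 7.95
tcp_pos: [0.5419, 0.1114, 0.1212]
tcp_rot: [-179.6, 0.0, 101.0]
contact_force: [1.1, 0.1, -0.3]
width: 0.498
```

Emit:
{"op": "jog_arm", "data": {"targets": [[0, 0, 0, 8], [0, 0, 0, 17], [0, 0, 0, 20], [0, 0, 0, 20]]}}

```text
time_s: 8.35
tcp_pos: [0.5419, 0.1112, 0.1221]
tcp_rot: [-179.7, 0.2, 81.0]
contact_force: [-0.4, -0.1, 0.9]
width: 0.498
```

```bash
python3 look.py w9; python3 - <<'E'
from h import *
from plant import arm
st=arm.state(); print(togo(st,(.5418,.1024,.020)),st["tcp_rot"],st["tcp_pos"])
E
```

```text
8.35 [0.5419 0.1112 0.1221] [-179.7    0.2   81. ] [  2.  34. -25. 103.  19.  47. -41.] 2.1323542936997577
[-0.84  0.18 10.19] [-179.69680018    0.18497835   81.09824037] [0.54188149 0.11124579 0.12188012]
```

View pics/w9.png

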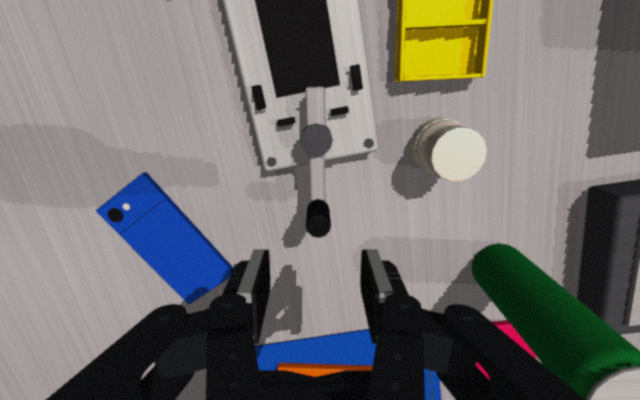

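```bash
python3 - <<'E'
from h import *
s=pickle.load(open("pics/w9.pkl","rb")); print(onz(s,(318,225),.0755,s["T"]), onz(s,(316,137),.0455,s["T"]))
E
```

```text
[0.54179521 0.10124868 0.0755    ] [0.54905215 0.15705399 0.0455    ]
```

Emit:
{"op": "jog_arm", "data": {"targets": [[-0.4, 0.1, 3.5, 0], [-0.9, 0.2, 7, 0], [-0.9, 0.2, 10, 0], [-0.9, 0.2, 10.2, 0]]}}

```text
time_s: 8.8
tcp_pos: [0.5389, 0.1004, 0.0168]
tcp_rot: [-179.3, 0.4, 81.1]
contact_force: [-0.9, 0.3, -0.1]
width: 0.5
```

Emit:
{"op": "jog_arm", "data": {"targets": [[0, 0, 0, 0], [0, 0, 0, 0], [0, 0, 0, 0], [0, 0, 0, 0]], "gripper": 0.0}}

```text
time_s: 9.2
tcp_pos: [0.5399, 0.1005, 0.018]
tcp_rot: [-179.4, 0.3, 81.2]
contact_force: [1.2, -0.2, -0.5]
width: 0.194
```

```bash
python3 arc.py .5487 .156 41 5
```

```text
tcp [0.5399 0.1005 0.018 ] yaw 81.2 pivot in tool cm [5.62 0.02] r 5.621055019282064 dir -99.03182482151034 F [ 1.2 -0.2 -0.5] w 0.1935555564861915
[ 0.06 -0.8 ] 8.2
[ 0.23 -1.59] 16.4
[ 0.52 -2.34] 24.6
[ 0.91 -3.04] 32.8
[ 1.39 -3.68] 41.0
```

Emit:
{"op": "jog_arm", "data": {"targets": [[0.06, -0.8, 0, 8.2], [0.23, -1.59, 0, 16.4], [0.52, -2.34, 0, 24.6], [0.91, -3.04, 0, 32.8], [1.39, -3.68, 0, 41]]}}

```text
time_s: 9.7
tcp_pos: [0.5069, 0.1198, 0.0182]
tcp_rot: [-179.9, 0.5, 39.7]
contact_force: [4.4, -0.4, -10.7]
width: 0.194
```

```bash
python3 arc.py .5487 .156 41 5
```

```text
tcp [0.5069 0.1198 0.0182] yaw 39.7 pivot in tool cm [ 5.52 -0.11] r 5.526034068217895 dir -139.07887245752278 F [  4.4  -0.4 -10.7] w 0.1938930146358505
[ 0.04 -0.79] 8.2
[ 0.19 -1.56] 16.4
[ 0.45 -2.31] 24.6
[ 0.82 -3.01] 32.8
[ 1.28 -3.65] 41.0
```

Emit:
{"op": "jog_arm", "data": {"targets": [[0.04, -0.79, -0.1, 8.2], [0.19, -1.56, -0.1, 16.4], [0.45, -2.31, -0.1, 24.6], [0.82, -3.01, -0.1, 32.8], [1.28, -3.65, -0.1, 41]]}}

```text
time_s: 10.2
tcp_pos: [0.4946, 0.1517, 0.0182]
tcp_rot: [179.4, 0.4, -1.6]
contact_force: [1.0, -16.8, -3.9]
width: 0.193
```

Emit:
{"op": "jog_arm", "data": {"targets": [[0, -0.3, 0, 0], [0, -0.5, 0, 0], [0, -0.5, 0, 0]]}}

```text
time_s: 10.5
tcp_pos: [0.4944, 0.1512, 0.0182]
tcp_rot: [179.1, 0.5, -1.9]
contact_force: [0.1, -9.0, -2.5]
width: 0.192
```

```bash
python3 arc.py .5487 .156 -1 1
```

```text
tcp [0.4944 0.1512 0.0182] yaw -1.9 pivot in tool cm [ 5.41 -0.66] r 5.453575202136884 dir -174.98008140433936 F [ 0.1 -9.  -2.5] w 0.19160361973223908
[0.01 0.09] -1.0
```

Emit:
{"op": "jog_arm", "data": {"targets": [[0, 0.3, 0, 0], [0, 0.3, 0, 0], [0, 0.3, -4, 0], [0, 0.3, -9, 0], [0, 0.3, -12, 0]], "gripper": 0.5}}

```text
time_s: 11.0
tcp_pos: [0.4968, 0.152, 0.142]
tcp_rot: [179.3, 0.2, -1.8]
contact_force: [0.5, -0.5, -0.5]
width: 0.499
```

```bash
python3 look.py w10; python3 - <<'E'
from h import *
from plant import arm
st=arm.state(); print(togo(st,(.52,-.12,.2)),st["tcp_rot"],st["tcp_pos"])
E
```

```text
11.0 [0.4968 0.152  0.142 ] [179.3   0.2  -1.8] [ -24.   28.    6.  107.   -3.   45. -108.] 41.293615302610505
[ 2.94 27.26 -5.13] [179.45906747  -0.25533916  -1.84882799] [0.49961506 0.15291116 0.14604023]
```

View pics/w10.png

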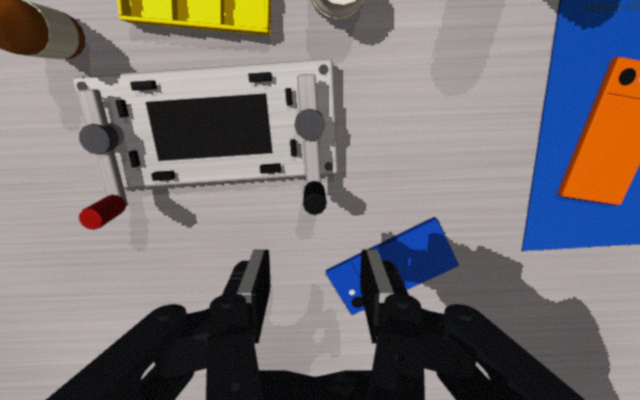

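```bash
python3 - <<'E'
from h import *
s=pickle.load(open("pics/w10.pkl","rb")); 
cv2.imwrite("pics/c10.png",cv2.resize(s["pixels"][50:235,60:360,::-1],None,fx=2.6,fy=2.6,interpolation=cv2.INTER_CUBIC))
E
```

```text
(no output)
```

View pics/c10.png

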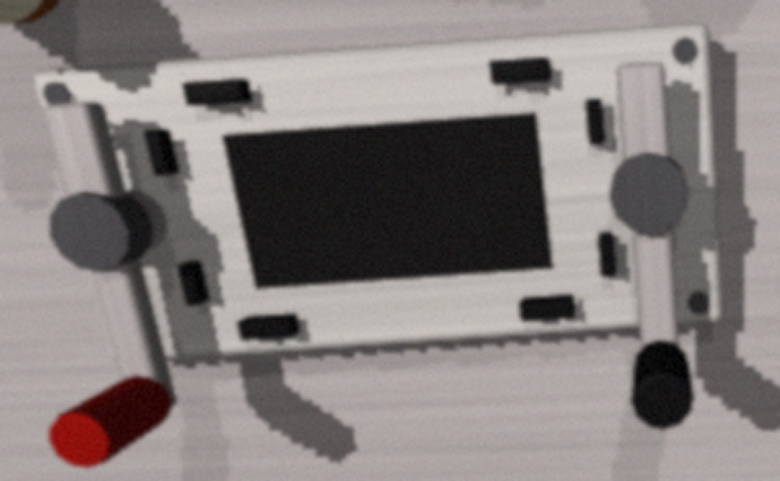

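Emit:
{"op": "jog_arm", "data": {"targets": [[0.5, 4.5, -1, 0], [1, 9, -2, 2], [1, 13.5, -4, 4], [1, 18, -6, 7], [1, 22.5, -8, 9]], "gripper": 1}}

```text
time_s: 11.55
tcp_pos: [0.5021, -0.072, 0.2295]
tcp_rot: [179.6, -0.4, -10.8]
contact_force: [1.9, -0.5, 0.0]
width: 1.001
```

Emit:
{"op": "jog_arm", "data": {"targets": [[-2.5, 2, 0, 0], [-5, 4, 0, 0], [-5, 4, 0, 0], [-5, 4, 0, 0]]}}

```text
time_s: 11.95
tcp_pos: [0.4457, -0.1013, 0.23]
tcp_rot: [179.7, -0.5, -10.8]
contact_force: [1.2, 0.5, -0.6]
width: 1.0
```

```bash
python3 look.py w11; python3 phone.py w11
```

```text
11.95 [ 0.4457 -0.1013  0.23  ] [179.7  -0.5 -10.8] [  1.  16.  11. 110.  -3.  53. -87.] 1.8199941660734478
phone centre mm [ 524.8 -121.1] size [ 58.9 122.2] yaw mod180 169.1
```

View pics/w11.png

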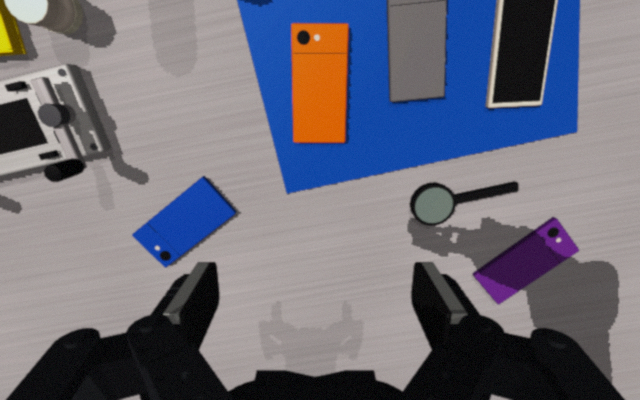

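```bash
python3 - <<'E'
from h import *
from plant import arm
st=arm.state(); print(togo(st,(.5248,-.1211,.05)))
E
```

```text
[ 7.92  0.43 18.06]
```

Emit:
{"op": "jog_arm", "data": {"targets": [[2, 0.1, 4.3, 0], [4, 0.2, 8.6, 0], [6, 0.3, 13, 0], [7.9, 0.4, 17, 0], [7.9, 0.4, 18, 0]], "gripper": 0.9}}

```text
time_s: 12.5
tcp_pos: [0.5253, -0.1188, 0.0458]
tcp_rot: [179.7, -0.2, -10.5]
contact_force: [-1.0, 0.2, 0.9]
width: 0.901
```

Emit:
{"op": "jog_arm", "data": {"targets": [[0, 0, 0, 0], [0, 0, 0, 0]]}}

```text
time_s: 12.7
tcp_pos: [0.5257, -0.1177, 0.0463]
tcp_rot: [179.8, -0.2, -10.5]
contact_force: [-0.3, 0.4, 0.8]
width: 0.901
```

```bash
python3 look.py w12; python3 - <<'E'
from h import *
from plant import arm
st=arm.state(); print(togo(st,(.5248,-.1211,.0)))
E
```

```text
12.7 [ 0.5257 -0.1177  0.0463] [179.8  -0.2 -10.5] [  5.  38.   8. 110.  -8.  33. -82.] 2.3214304722127905
[-0.1   0.29  4.72]
```

View pics/w12.png

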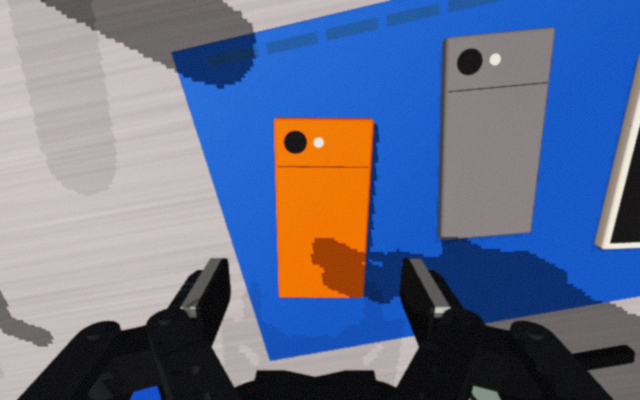

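```bash
python3 phone.py w12
```

```text
phone centre mm [ 526.  -121.4] size [ 59.1 122.6] yaw mod180 169.1
```

Emit:
{"op": "jog_arm", "data": {"targets": [[0, 0.3, 2, 0.4], [0, 0.3, 4, 0.4], [0, 0.3, 4.7, 0.4], [0, 0.3, 5.5, 0.4], [0, 0.3, 5.5, 0.4]]}}

```text
time_s: 13.25
tcp_pos: [0.5259, -0.1213, -0.0074]
tcp_rot: [179.8, -0.4, -10.9]
contact_force: [-0.3, -0.1, -0.2]
width: 0.901
```

```bash
python3 look.py w13; python3 phone.py w13
```

```text
13.25 [ 0.5259 -0.1213 -0.0074] [179.8  -0.4 -10.9] [  7.  43.   6. 111.  -9.  26. -82.] 0.5990096549129548
phone centre mm [ 526.1 -121.5] size [ 59. 123.] yaw mod180 169.1
```

View pics/w13.png

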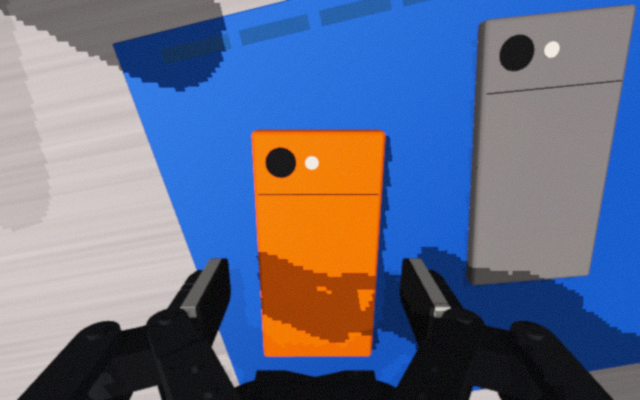

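Emit:
{"op": "jog_arm", "data": {"targets": [[0, 0, 0.8, 0], [0, 0, 1.4, 0], [0, 0, 1.6, 0], [0, 0, 1.6, 0]]}}

```text
time_s: 13.7
tcp_pos: [0.5259, -0.1214, -0.0236]
tcp_rot: [179.8, -0.3, -10.9]
contact_force: [-0.7, -0.8, 0.1]
width: 0.902
```

Emit:
{"op": "jog_arm", "data": {"targets": [[0, 0, 0.3, 0], [0, 0, 0.3, 0]]}}

```text
time_s: 13.9
tcp_pos: [0.5257, -0.1214, -0.0269]
tcp_rot: [179.8, -0.3, -10.9]
contact_force: [-0.1, -0.5, -0.0]
width: 0.898
```

```bash
python3 look.py w14; python3 phone.py w14
```

```text
13.9 [ 0.5257 -0.1214 -0.0269] [179.8  -0.3 -10.9] [  7.  45.   6. 112.  -9.  24. -81.] 0.471725718374527
phone centre mm [ 527.8 -121.7] size [ 59.1 119.7] yaw mod180 169.1
```

View pics/w14.png

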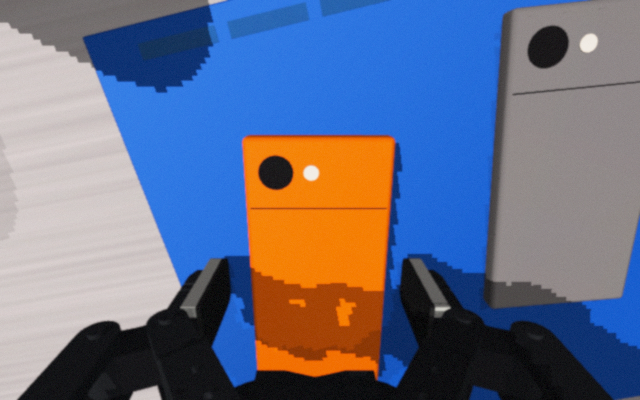

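Emit:
{"op": "jog_arm", "data": {"targets": [[0, 0.05, 0.2, 0], [0, 0.05, 0.2, 0], [0, 0.05, 0.2, 0]], "gripper": 0.76}}

```text
time_s: 14.25
tcp_pos: [0.5257, -0.1219, -0.0288]
tcp_rot: [179.8, -0.3, -10.9]
contact_force: [-0.1, -0.4, -1.0]
width: 0.757
```

```bash
python3 look.py w15
```

```text
14.25 [ 0.5257 -0.1219 -0.0288] [179.8  -0.3 -10.9] [  7.  45.   6. 112.  -9.  23. -81.] 0.12641365846135016
```

View pics/w15.png

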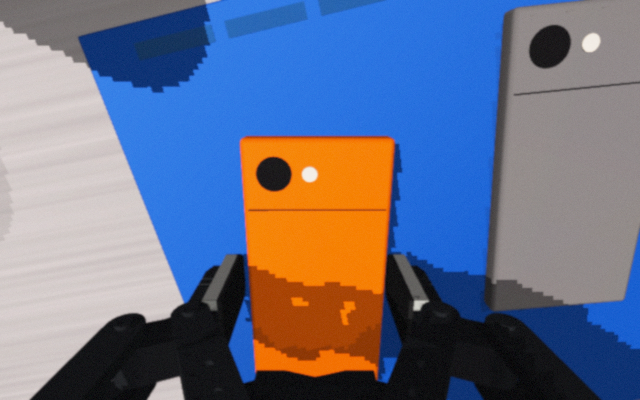

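Emit:
{"op": "jog_arm", "data": {"targets": [[0, 0, 0.2, 0], [0, 0, 0.2, 0]]}}

```text
time_s: 14.5
tcp_pos: [0.526, -0.122, -0.0293]
tcp_rot: [179.8, -0.4, -10.9]
contact_force: [-2.7, 0.5, 10.7]
width: 0.762
```

Emit:
{"op": "jog_arm", "data": {"targets": [[0, 0, 0.2, 0], [0, 0, 0.2, 0]]}}

```text
time_s: 14.7
tcp_pos: [0.5261, -0.1219, -0.0294]
tcp_rot: [179.8, -0.4, -10.9]
contact_force: [-3.2, -0.0, 14.8]
width: 0.76
```

Emit:
{"op": "jog_arm", "data": {"targets": [[0, 0, -0.25, 0], [0, 0, -0.25, 0]]}}

```text
time_s: 14.9
tcp_pos: [0.5266, -0.122, -0.0263]
tcp_rot: [179.8, -0.5, -10.9]
contact_force: [-0.1, -0.1, -0.4]
width: 0.759
```

Emit:
{"op": "jog_arm", "data": {"targets": [[0, 0, 0, 0], [0, 0, 0, 0], [0, 0, 0, 0], [0, 0, 0, 0]], "gripper": 0.5}}

```text
time_s: 15.3
tcp_pos: [0.5265, -0.1221, -0.0259]
tcp_rot: [179.8, -0.5, -10.9]
contact_force: [-1.6, 0.7, 7.3]
width: 0.679
```

Emit:
{"op": "jog_arm", "data": {"targets": [[0, 0, -1, 0], [0, 0, -2, 0], [0, 0, -3, 0], [0, 0, -3, 0]]}}

```text
time_s: 15.7
tcp_pos: [0.5275, -0.1222, 0.0057]
tcp_rot: [179.8, -0.6, -10.9]
contact_force: [-0.2, 0.8, -1.2]
width: 0.674
```

```bash
python3 look.py w16
```

```text
15.7 [ 0.5275 -0.1222  0.0057] [179.8  -0.6 -10.9] [  6.  42.   6. 111.  -9.  27. -82.] 1.2803266441285734
```

View pics/w16.png

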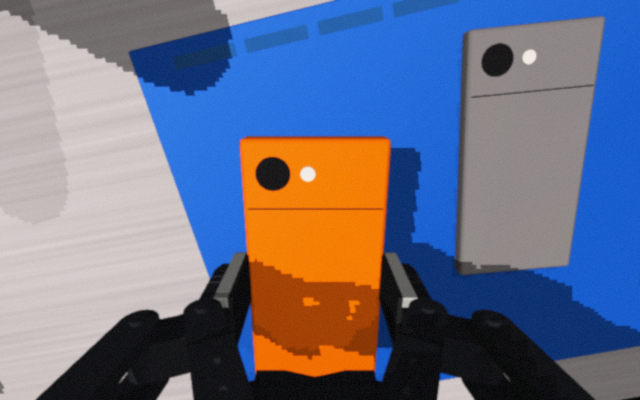

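Emit:
{"op": "jog_arm", "data": {"targets": [[0, 0, -3, 0], [0, 0, -6, -2], [0, -1, -8.5, -7], [-0.2, -3, -10, -14], [-0.5, -6, -10, -21]]}}

```text
time_s: 16.25
tcp_pos: [0.5339, -0.0636, 0.107]
tcp_rot: [179.4, -0.7, 10.2]
contact_force: [0.6, 0.2, -0.9]
width: 0.672
```

```bash
python3 - <<'E'
from h import *
from plant import arm
st=arm.state(); print(st["tcp_pos"],st["tcp_rot"],st["width"],togo(st,(.545,.2,.1)))
E
```

```text
[ 0.53387627 -0.06364659  0.10700439] [179.43101845  -0.71597239  10.17095891] 0.672372680130776 [  5.74 -25.76   0.52]
```

Emit:
{"op": "jog_arm", "data": {"targets": [[0.9, -4, 0, -8], [1.8, -8, 0, -16], [2.7, -12, 0, -24], [3.6, -16, 0, -32], [4.4, -19.5, 0, -40]]}}

```text
time_s: 16.75
tcp_pos: [0.5421, 0.1385, 0.1053]
tcp_rot: [179.2, -0.2, 50.6]
contact_force: [1.2, -0.3, -2.0]
width: 0.675
```

```bash
python3 - <<'E'
from h import *
from plant import arm
st=arm.state(); print(st["tcp_pos"],st["tcp_rot"],st["width"],togo(st,(.545,.19,.1)))
E
```

```text
[0.54213169 0.13846712 0.10529875] [ 1.79153905e+02 -1.71464748e-01  5.05740835e+01] 0.6752454437336831 [ 4.16 -3.06  0.5 ]
```

Emit:
{"op": "jog_arm", "data": {"targets": [[0.5, -0.4, 0, -8.3], [1, -0.8, 0, -16.6], [1.6, -1.2, 0, -25], [2.1, -1.6, 0, -33.3], [2.1, -1.6, 0, -41.3]]}}

```text
time_s: 17.25
tcp_pos: [0.5425, 0.166, 0.1046]
tcp_rot: [179.3, 0.4, 92.3]
contact_force: [-0.1, -0.6, -1.2]
width: 0.675
```

Emit:
{"op": "jog_arm", "data": {"targets": [[0, 0, 0, 0], [0, 0, 0, 0]]}}

```text
time_s: 17.45
tcp_pos: [0.542, 0.1656, 0.1041]
tcp_rot: [179.4, 0.4, 92.1]
contact_force: [0.7, 0.2, -2.2]
width: 0.675
```

```bash
python3 look.py w17; python3 phone.py w17 .143
```

```text
17.45 [0.542  0.1656 0.1041] [179.4   0.4  92.1] [ -7.  36. -19. 102.  17.  44. -33.] 0.5293286889919755
phone centre mm [541.2 170.9] size [ 58.8 117.7] yaw mod180 91.9
```

View pics/w17.png

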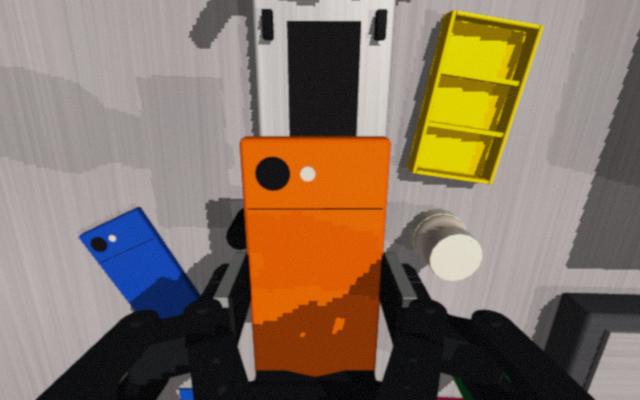

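```bash
python3 - <<'E'
from h import *
s=pickle.load(open("pics/w17.pkl","rb"));T=s["T"]
cv2.imwrite("pics/c17.png",cv2.resize(s["pixels"][0:145,235:415,::-1],None,fx=4,fy=4,interpolation=cv2.INTER_CUBIC))
E
```

```text
(no output)
```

View pics/c17.png

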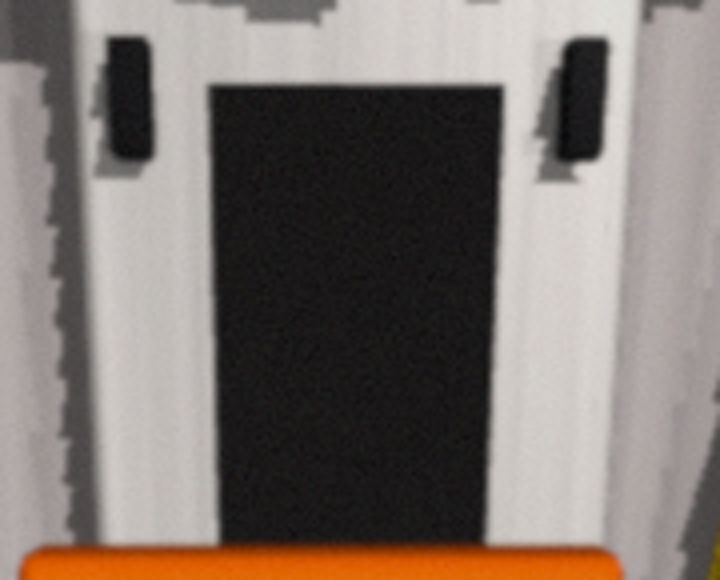

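```bash
python3 - <<'E'
from h import *
s=pickle.load(open("pics/w17.pkl","rb"));T=s["T"]
f=lambda u,v,z:onz(s,(235+u/4-.4,v/4-.4),z,T)*1000
for n,a,b,z in [("edge300",(91,300),(618,300),.02),("edge500",(101,500),(607,500),.02),("dark300",(214,300),(495,300),.02),("dark top",(209,86),(504,86),.02),("stop tops",(130,98),(586,98),.027)]:
    A,B=f(*a,z),f(*b,z); print(n,np.round(A[:2],1),np.round(B[:2],1),"mid",np.round((A+B)[:2]/2,1),"w",round(np.linalg.norm(B-A),1))
print("phone front",f(25+297.,553,.142))
c=np.array([.5457,.2369]);d=np.radians(1.9)
for y in (.03,.047): print(y,c+y*np.array([-np.sin(d),np.cos(d)]))
E
```

```text
edge300 [499.  252.9] [591.8 256.4] mid [545.4 254.7] w 92.9
edge500 [500.2 218.3] [593.5 221.7] mid [546.9 220. ] w 93.3
dark300 [520.6 253.7] [570.1 255.6] mid [545.3 254.7] w 49.5
dark top [519.3 287.5] [568.9 289.4] mid [544.1 288.5] w 49.6
stop tops [506.9 284.2] [581.6 287.1] mid [544.3 285.6] w 74.7
phone front [539.17154161 228.93370709 142.        ]
0.03 [0.54470534 0.26688351]
0.047 [0.54414171 0.28387416]
```

```bash
python3 - <<'E'
from h import *
from plant import arm
st=arm.state(); print(togo(st,(.5467,.2373,.06)))
E
```

```text
[7.18 0.67 4.38]
```

Emit:
{"op": "jog_arm", "data": {"targets": [[2, 0.2, 0, 0], [4.5, 0.5, 0, 0], [6.7, 0.7, 1, 0], [7.2, 0.7, 3, 0.1], [7.2, 0.7, 4.4, 0.2]]}}

```text
time_s: 18.0
tcp_pos: [0.5461, 0.2389, 0.0588]
tcp_rot: [179.4, 0.4, 92.0]
contact_force: [-0.8, 0.2, -1.7]
width: 0.679
```

Emit:
{"op": "jog_arm", "data": {"targets": [[0, 0, 0, 0], [0, 0, 0, 0]]}}

```text
time_s: 18.2
tcp_pos: [0.5461, 0.2379, 0.0584]
tcp_rot: [179.5, 0.5, 91.9]
contact_force: [-0.4, -0.9, -1.0]
width: 0.676
```

```bash
python3 look.py w18; python3 - <<'E'
from h import *
from plant import arm
st=arm.state(); print(togo(st,(.5467,.2373,.0)))
E
```

```text
18.2 [0.5461 0.2379 0.0584] [179.5   0.5  91.9] [-16.  41. -17. 100.  18.  42. -40.] 1.1276929833911382
[-0.04 -0.06  5.91]
```

View pics/w18.png

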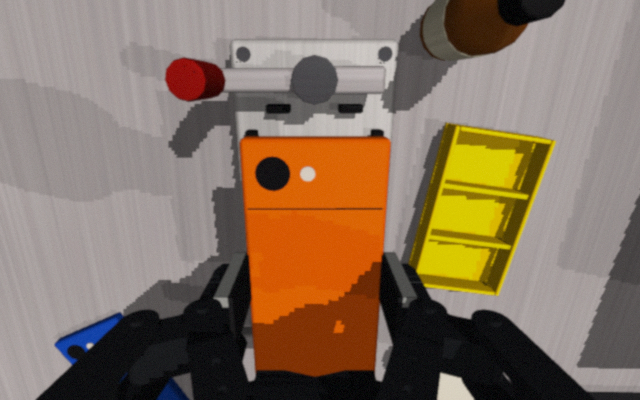

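```bash
python3 - <<'E'
from h import *
s=pickle.load(open("pics/w18.pkl","rb"));T=s["T"]
f=lambda u,v,z:onz(s,(u,v),z,T)[:2]*1000
h=f(315,79,.0455);e=f(315.3,137.5,.0584+.0379);s1=f(243,54,.02);s2=f(385,54,.02)
print(h,e,s1,s2,(s1+s2)/2,"front->hub",h-e,"want y 22")
E
```

```text
[543.21363638 323.07067444] [543.57081339 301.34850133] [502.31986574 335.25049522] [582.69841054 337.98660942] [542.50913814 336.61855232] front->hub [-0.35717701 21.72217311] want y 22
```

Emit:
{"op": "jog_arm", "data": {"targets": [[0, 0, 2, 0], [0, 0, 4, 0], [0, 0, 5, 0], [0, 0, 5.6, 0], [0, 0, 5.6, 0]]}}

```text
time_s: 18.75
tcp_pos: [0.5474, 0.2375, 0.003]
tcp_rot: [179.4, 0.4, 91.9]
contact_force: [0.1, -0.3, -0.9]
width: 0.683
```

```bash
python3 look.py w19; python3 - <<'E'
from h import *
from plant import arm
st=arm.state(); print(togo(st,(.5465,.2375,-.009)))
s=pickle.load(open("pics/w19.pkl","rb"));
cv2.imwrite("pics/c19.png",cv2.resize(s["pixels"][0:260,160:480,::-1],None,fx=2.3,fy=2.3))
E
```

```text
18.75 [0.5474 0.2375 0.003 ] [179.4   0.4  91.9] [-17.  46. -15. 101.  20.  35. -42.] 0.9299761206805511
[-0.02 -0.13  1.26]
```

View pics/c19.png

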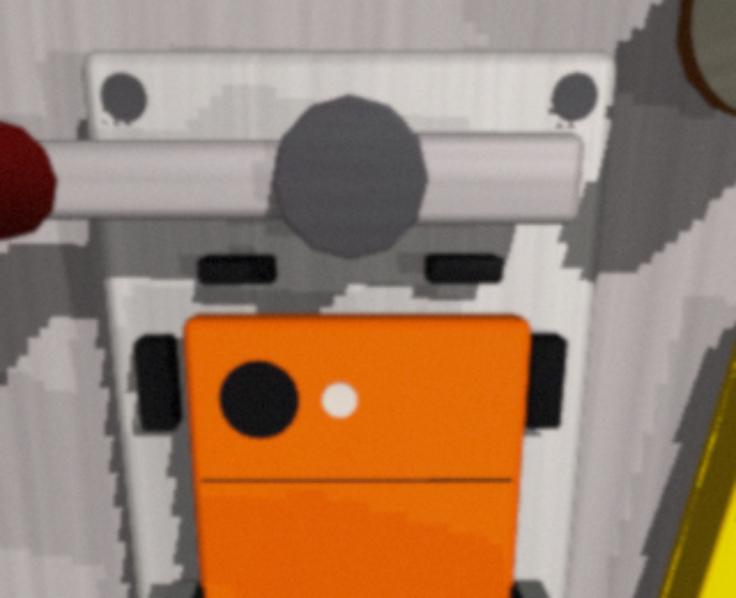

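Emit:
{"op": "jog_arm", "data": {"targets": [[0, -0.12, 0.3, 0], [0, -0.12, 0.6, 0], [0, -0.12, 0.8, 0], [0, -0.12, 0.9, 0], [0, -0.12, 0.95, 0]]}}

```text
time_s: 19.3
tcp_pos: [0.5466, 0.2377, -0.006]
tcp_rot: [179.3, 0.4, 91.9]
contact_force: [-0.1, 0.6, -1.8]
width: 0.681
```

Emit:
{"op": "jog_arm", "data": {"targets": [[0, 0, 0.1, 0], [0, 0, 0.15, 0], [0, 0, 0.15, 0]]}}

```text
time_s: 19.6
tcp_pos: [0.5466, 0.2377, -0.0076]
tcp_rot: [179.3, 0.4, 91.9]
contact_force: [-0.8, -0.3, -1.2]
width: 0.679
```

Emit:
{"op": "jog_arm", "data": {"targets": [[0, 0, 0.1, 0], [0, 0, 0.15, 0], [0, 0, 0.15, 0]]}}

```text
time_s: 19.9
tcp_pos: [0.5467, 0.2377, -0.0086]
tcp_rot: [179.3, 0.4, 91.9]
contact_force: [-0.8, -0.0, 2.8]
width: 0.676
```

```bash
python3 look.py w20; python3 - <<'E'
from h import *
s=pickle.load(open("pics/w20.pkl","rb"));
cv2.imwrite("pics/c20.png",cv2.resize(s["pixels"][0:260,160:480,::-1],None,fx=2.3,fy=2.3))
E
```

```text
19.9 [ 0.5467  0.2377 -0.0086] [179.3   0.4  91.9] [-17.  47. -15. 102.  20.  34. -42.] 0.12208345610200554
```

View pics/c20.png

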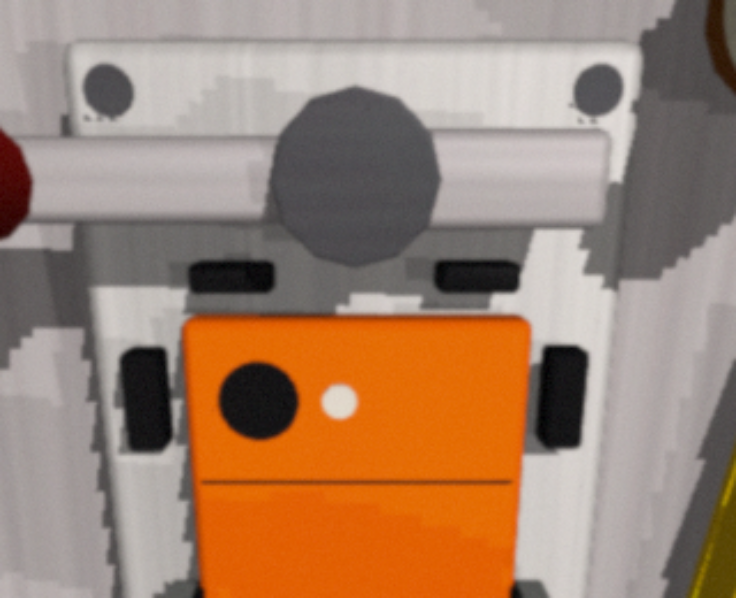

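Emit:
{"op": "jog_arm", "data": {"targets": [[0, 0, 0.1, 0], [0, 0, 0.15, 0]]}}

```text
time_s: 20.15
tcp_pos: [0.5467, 0.2376, -0.0087]
tcp_rot: [179.3, 0.4, 91.9]
contact_force: [-3.2, -2.0, 13.2]
width: 0.679
```

Emit:
{"op": "jog_arm", "data": {"targets": [[0, 0, -0.05, 0], [0, 0, -0.05, 0], [0, 0, -0.05, 0]], "gripper": 0.78}}

```text
time_s: 20.45
tcp_pos: [0.5468, 0.2378, -0.0084]
tcp_rot: [179.3, 0.4, 91.9]
contact_force: [-0.5, 0.3, -0.2]
width: 0.776
```

Emit:
{"op": "jog_arm", "data": {"targets": [[0, 0, -0.5, 0], [0, 0, -2, 0], [0, 0, -5, 0], [0, 0, -9, 0], [0, 0, -11, 0]]}}

```text
time_s: 20.95
tcp_pos: [0.5471, 0.2399, 0.106]
tcp_rot: [179.0, 0.3, 91.9]
contact_force: [0.4, 0.7, 0.4]
width: 0.777
```

```bash
python3 look.py w21
```

```text
20.95 [0.5471 0.2399 0.106 ] [179.    0.3  91.9] [-15.  38. -19.  98.  16.  47. -39.] 22.81402359927873
```

View pics/w21.png

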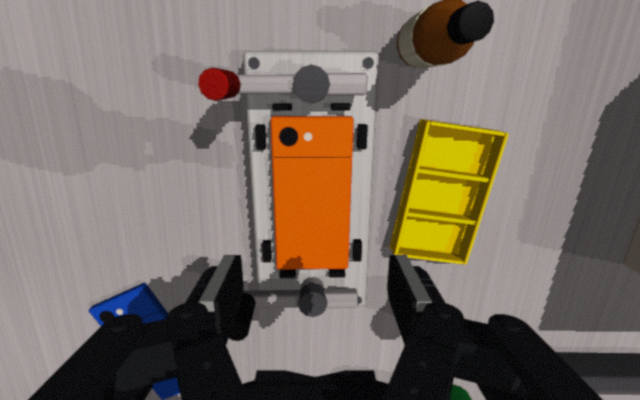

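```bash
python3 - <<'E'
from h import *
from plant import arm
st=arm.state(); print(togo(st,(.489,.3195,.10)))
E
```

```text
[ 8.08 -5.72  0.71]
```

Emit:
{"op": "jog_arm", "data": {"targets": [[1.6, -1.1, 0, -8.3], [3.2, -2.2, 0, -16.6], [4.8, -3.4, 0, -25], [6.4, -4.6, 0, -33.3], [8.1, -5.7, 0, -41.6]], "gripper": 0.5}}

```text
time_s: 21.5
tcp_pos: [0.4886, 0.3201, 0.1079]
tcp_rot: [179.1, 1.0, 133.8]
contact_force: [-0.4, -0.2, -0.8]
width: 0.501
```

Emit:
{"op": "jog_arm", "data": {"targets": [[0, 0, 0, -8.3], [0, 0, 0, -16.6], [0, 0, 0, -25], [0, 0, 0, -33.3], [0, 0, 0, -41.6]]}}

```text
time_s: 22.0
tcp_pos: [0.4887, 0.3199, 0.1085]
tcp_rot: [-180.0, 1.4, 175.7]
contact_force: [-0.7, 0.1, 0.5]
width: 0.501
```

Emit:
{"op": "jog_arm", "data": {"targets": [[0, 0, 0, -7], [0, 0, 0, -7], [0, 0, 0, -7]]}}

```text
time_s: 22.3
tcp_pos: [0.4889, 0.3198, 0.1089]
tcp_rot: [-179.8, 1.4, -177.4]
contact_force: [-0.4, 0.6, -0.4]
width: 0.501
```

```bash
python3 look.py w22;  python3 - <<'E'
from h import *
from plant import arm
st=arm.state(); print(togo(st,(.489,.3195,.0195)))
E
```

```text
22.3 [0.4889 0.3198 0.1089] [-179.8    1.4 -177.4] [-10.  41. -43.  99.  36.  53.  24.] 0.596992071863288
[0.2  0.   8.93]
```

View pics/w22.png

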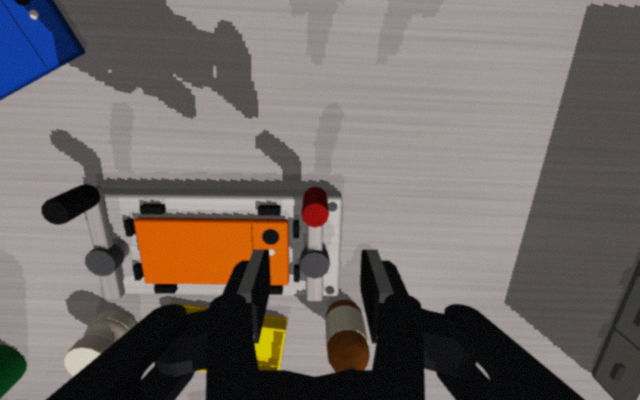

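Emit:
{"op": "jog_arm", "data": {"targets": [[0.1, 0, 3, 0], [0.2, 0, 6, 0], [0.2, 0, 8.5, 0], [0.2, 0, 8.9, 0], [0.2, 0, 8.9, 0]]}}

```text
time_s: 22.85
tcp_pos: [0.4888, 0.3196, 0.0197]
tcp_rot: [-179.8, 1.4, -177.5]
contact_force: [-0.8, -0.9, -0.3]
width: 0.502
```

```bash
python3 look.py w23
```

```text
22.85 [0.4888 0.3196 0.0197] [-179.8    1.4 -177.5] [-13.  48. -37. 103.  43.  43.  18.] 1.687908986882443
```

View pics/w23.png

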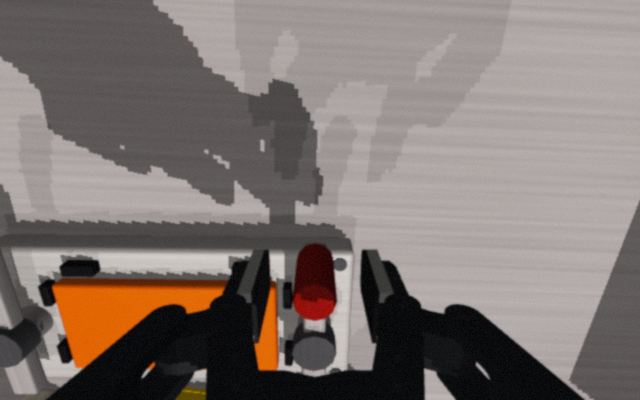

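Emit:
{"op": "jog_arm", "data": {"targets": [[0, 0, 0, 0], [0, 0, 0, 0], [0, 0, 0, 0], [0, 0, 0, 0]], "gripper": 0.0}}

```text
time_s: 23.3
tcp_pos: [0.4901, 0.3211, 0.0225]
tcp_rot: [-179.9, 1.6, -177.5]
contact_force: [-0.9, -0.7, 5.6]
width: 0.189
```

```bash
python3 arc.py .5425 .3213 42 5
```

```text
tcp [0.4901 0.3211 0.0225] yaw -177.5 pivot in tool cm [-5.23 -0.21] r 5.234944917520452 dir -179.76020174961897 F [-0.9 -0.7  5.6] w 0.18935537525452154
[-0.09  0.76] 8.4
[-0.28  1.5 ] 16.8
[-0.59  2.21] 25.2
[-0.99  2.86] 33.6
[-1.48  3.45] 42.0
```

Emit:
{"op": "jog_arm", "data": {"targets": [[-0.09, 0.76, 0, 8.4], [-0.28, 1.5, 0, 16.8], [-0.59, 2.21, 0, 25.2], [-0.99, 2.86, 0, 33.6], [-1.48, 3.45, 0, 42]]}}

```text
time_s: 23.8
tcp_pos: [0.5033, 0.3569, 0.0228]
tcp_rot: [179.0, 1.2, 140.3]
contact_force: [1.4, 2.8, -4.5]
width: 0.185
```

```bash
python3 arc.py .5425 .3213 42 5
```

```text
tcp [0.5033 0.3569 0.0228] yaw 140.3 pivot in tool cm [-5.28 -0.24] r 5.289619423701205 dir 137.76439627195663 F [ 1.4  2.8 -4.5] w 0.1846963831115673
[-0.09  0.77] 8.4
[-0.29  1.52] 16.8
[-0.6   2.23] 25.2
[-1.01  2.88] 33.6
[-1.52  3.48] 42.0
```

Emit:
{"op": "jog_arm", "data": {"targets": [[-0.09, 0.77, 0, 8.4], [-0.29, 1.52, 0, 16.8], [-0.6, 2.23, 0, 25.2], [-1.01, 2.88, 0, 33.6], [-1.52, 3.48, 0, 42]]}}

```text
time_s: 24.3
tcp_pos: [0.5374, 0.3751, 0.0229]
tcp_rot: [178.4, 0.1, 98.1]
contact_force: [3.8, 2.9, -7.8]
width: 0.19
```

```bash
python3 arc.py .5425 .3213 6 1
```

```text
tcp [0.5374 0.3751 0.0229] yaw 98.1 pivot in tool cm [-5.4  -0.26] r 5.408550993914477 dir 95.37414565410658 F [ 3.8  2.9 -7.8] w 0.18958764665144764
[-0.06  0.56] 6.0
```

Emit:
{"op": "jog_arm", "data": {"targets": [[0, 0.3, 0, 3], [0, 0.6, 0, 5], [0, 0.7, 0, 5], [0, 0.7, 0, 5]]}}

```text
time_s: 24.7
tcp_pos: [0.5423, 0.3756, 0.0227]
tcp_rot: [178.6, 0.1, 93.2]
contact_force: [-2.1, 0.6, 1.7]
width: 0.188
```

Emit:
{"op": "jog_arm", "data": {"targets": [[0, 0.3, 0, 0], [0, 0.3, 0, 0]]}}

```text
time_s: 24.9
tcp_pos: [0.5422, 0.3755, 0.0227]
tcp_rot: [178.9, 0.2, 93.3]
contact_force: [-6.2, -0.8, 3.9]
width: 0.187
```

```bash
python3 arc.py .5425 .3213 6 1
```

```text
tcp [0.5422 0.3755 0.0227] yaw 93.3 pivot in tool cm [-5.41 -0.28] r 5.421771211109666 dir 90.29343794672867 F [-6.2 -0.8  3.9] w 0.18675022507756922
[-0.06  0.56] 6.0
```

Emit:
{"op": "jog_arm", "data": {"targets": [[0, -0.2, 0, 0], [0, -0.2, 0, 0], [0, -0.2, -4, 0], [0, -0.2, -8.5, 0]], "gripper": 0.5}}

```text
time_s: 25.3
tcp_pos: [0.5393, 0.3748, 0.107]
tcp_rot: [179.0, 0.2, 93.3]
contact_force: [1.1, 1.2, 0.5]
width: 0.503
```

```bash
python3 - <<'E'
from h import *
from plant import arm
st=arm.state(); print(st["tcp_pos"],togo(st,(.494,.1512,.10)))
E
```

```text
[0.53926988 0.37477257 0.10703951] [-22.06  -5.8    0.68]
```

Emit:
{"op": "jog_arm", "data": {"targets": [[-4.4, -1.1, 0, 8], [-8.8, -2.3, 0, 16], [-13.2, -3.4, 0, 24], [-17.6, -4.6, 0, 32], [-22, -5.8, 0, 40]]}}

```text
time_s: 25.8
tcp_pos: [0.4955, 0.1502, 0.1077]
tcp_rot: [178.9, -0.7, 52.9]
contact_force: [1.3, -0.0, 0.3]
width: 0.499
```

Emit:
{"op": "jog_arm", "data": {"targets": [[0, 0, 0, 8], [0, 0, 0, 16], [0, 0, 0, 24], [0, 0, 0, 32], [0, 0, 0, 41]]}}

```text
time_s: 26.3
tcp_pos: [0.4976, 0.1502, 0.1086]
tcp_rot: [179.6, -1.6, 11.9]
contact_force: [0.2, 0.7, -0.1]
width: 0.507
```

Emit:
{"op": "jog_arm", "data": {"targets": [[0, 0, 0, 8], [0, 0, 0, 12], [0, 0, 0, 12], [0, 0, 0, 12]]}}

```text
time_s: 26.7
tcp_pos: [0.4988, 0.1504, 0.1091]
tcp_rot: [180.0, -1.8, 0.0]
contact_force: [0.0, 0.9, -0.5]
width: 0.497
```

```bash
python3 look.py w24;  python3 - <<'E'
from h import *
from plant import arm
st=arm.state(); print(togo(st,(.494,.1512,.0195)))
E
```

```text
26.7 [0.4988 0.1504 0.1091] [180.   -1.8   0. ] [ -25.   30.    8.  111.   -6.   37. -104.] 0.45256564806641875
[-0.72 -0.09  8.93]
```

View pics/w24.png

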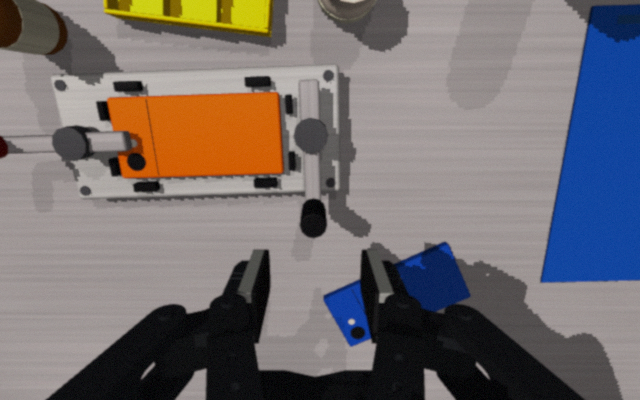

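Emit:
{"op": "jog_arm", "data": {"targets": [[-0.3, -0.1, 3, 0], [-0.7, -0.1, 6, 0], [-0.7, -0.1, 8.5, 0], [-0.7, -0.1, 8.9, 0], [-0.7, -0.1, 8.9, 0]]}}

```text
time_s: 27.25
tcp_pos: [0.4943, 0.1511, 0.0195]
tcp_rot: [180.0, -1.7, 0.0]
contact_force: [-0.1, 0.4, 0.4]
width: 0.496
```

Emit:
{"op": "jog_arm", "data": {"targets": [[0, 0, 0, 0], [0, 0, 0, 0], [0, 0, 0, 0], [0, 0, 0, 0]], "gripper": 0.0}}

```text
time_s: 27.65
tcp_pos: [0.4956, 0.1514, 0.0209]
tcp_rot: [-180.0, -1.9, 0.0]
contact_force: [0.7, -0.9, 5.8]
width: 0.194
```

```bash
python3 arc.py .5487 .1535 -42 5
```

```text
tcp [0.4956 0.1514 0.0209] yaw 0.0 pivot in tool cm [ 5.31 -0.21] r 5.3147844696912925 dir -177.7016071354865 F [ 0.7 -0.9  5.8] w 0.19369715797710868
[0.09 0.77] -8.4
[0.29 1.53] -16.8
[0.6  2.24] -25.2
[1.  2.9] -33.6
[1.51 3.5 ] -42.0
```

Emit:
{"op": "jog_arm", "data": {"targets": [[0.09, 0.77, 0, -8.4], [0.29, 1.53, 0, -16.8], [0.6, 2.24, 0, -25.2], [1.0, 2.9, 0, -33.6], [1.51, 3.5, 0, -42]]}}

```text
time_s: 28.15
tcp_pos: [0.5107, 0.1157, 0.0212]
tcp_rot: [178.8, -1.4, 42.2]
contact_force: [2.3, -0.3, -6.5]
width: 0.185
```

```bash
python3 arc.py .5487 .1535 -42 5
```

```text
tcp [0.5107 0.1157 0.0212] yaw 42.2 pivot in tool cm [ 5.35 -0.24] r 5.355910050227861 dir -135.188033423311 F [ 2.3 -0.3 -6.5] w 0.1851359449321776
[0.09 0.78] -8.4
[0.3  1.54] -16.8
[0.61 2.25] -25.2
[1.03 2.92] -33.6
[1.54 3.52] -42.0
```

Target direction −88°, 47° left.

Emit:
{"op": "jog_arm", "data": {"targets": [[0.09, 0.78, 0, -8.4], [0.3, 1.54, 0, -16.8], [0.61, 2.25, 0, -25.2], [1.03, 2.92, 0, -33.6], [1.54, 3.52, 0, -42]]}}

```text
time_s: 28.65
tcp_pos: [0.546, 0.099, 0.0214]
tcp_rot: [178.2, -0.2, 84.3]
contact_force: [4.1, 0.7, -10.3]
width: 0.191
```

Emit:
{"op": "jog_arm", "data": {"targets": [[0, 0.3, 0, -3], [0, 0.6, 0, -5], [0, 0.7, 0, -5], [0, 0.7, 0, -5]]}}

```text
time_s: 29.05
tcp_pos: [0.5518, 0.0988, 0.0212]
tcp_rot: [178.3, -0.1, 89.3]
contact_force: [1.0, 2.4, -3.5]
width: 0.188
```

Emit:
{"op": "jog_arm", "data": {"targets": [[0, 0.3, 0, 0], [0, 0.3, 0, 0]]}}

```text
time_s: 29.25
tcp_pos: [0.5519, 0.0987, 0.0211]
tcp_rot: [178.6, 0.0, 89.3]
contact_force: [-5.3, 1.1, 2.3]
width: 0.19
```

```bash
python3 arc.py .5487 .1535 -6 1
```

```text
tcp [0.5519 0.0987 0.0211] yaw 89.3 pivot in tool cm [ 5.48 -0.39] r 5.491056675621045 dir -86.63997808820702 F [-5.3  1.1  2.3] w 0.18997143401939529
[0.07 0.57] -6.0
```

At the stop. Release, rise and inspect.

Emit:
{"op": "jog_arm", "data": {"targets": [[0, -0.2, 0, 0], [0, -0.2, 0, 0], [0, -0.2, -4, 0], [0, -0.2, -9, 0], [2, -1, -13, 0]], "gripper": 0.5}}

```text
time_s: 29.75
tcp_pos: [0.5425, 0.115, 0.1535]
tcp_rot: [178.3, 0.2, 88.9]
contact_force: [1.2, -0.8, 0.9]
width: 0.503
```

Emit:
{"op": "jog_arm", "data": {"targets": [[4, -1, -4, 0], [8, -2, -8, 0], [12, -2, -9, 0], [12, -2, -9, 0], [12, -2, -9, 0]]}}

```text
time_s: 30.25
tcp_pos: [0.5228, 0.2374, 0.2437]
tcp_rot: [178.1, 0.1, 89.1]
contact_force: [0.5, 0.3, -0.0]
width: 0.496
```

```bash
python3 look.py w25; python3 - <<'E'
from h import *
from plant import eyes
s=pickle.load(open("pics/w25.pkl","rb"))
cv2.imwrite("pics/c25.png",cv2.resize(s["pixels"][0:300,220:460,::-1],None,fx=2,fy=2,interpolation=cv2.INTER_CUBIC))
t=eyes.snapshot("top");cv2.imwrite("pics/top1.png",t["pixels"][:,:,::-1])
E
```

```text
30.25 [0.5228 0.2374 0.2437] [1.781e+02 1.000e-01 8.910e+01] [ -9.  28. -28.  92.  15.  62. -42.] 3.3689925888918246
```

View pics/c25.png

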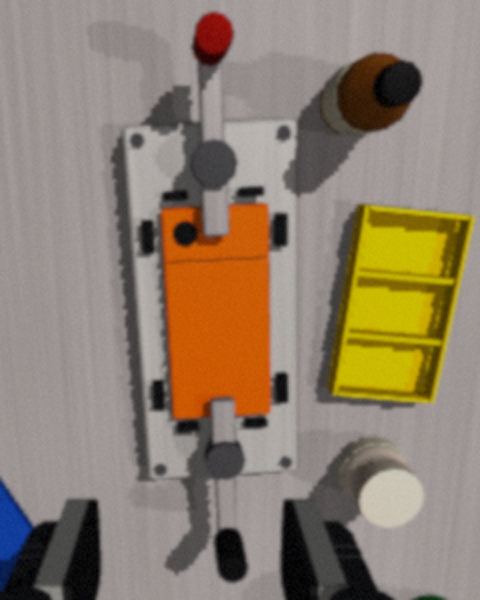

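View pics/top1.png

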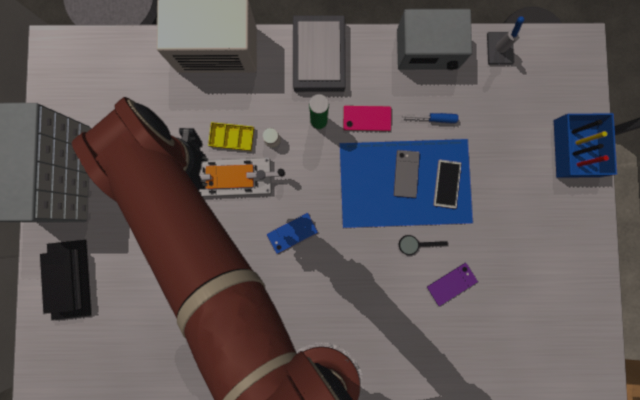

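```bash
python3 - <<'E'
from h import *
s=pickle.load(open("pics/w25.pkl","rb"));T=s["T"]
f=lambda u,v,z:onz(s,(220+u/2-.2,v/2-.2),z,T)[:2]*1000
rg,rh,bg,bh=f(214,32,.0755),f(214,164,.0455),f(233,567,.0755),f(224.5,460,.0455)
a=lambda d:np.degrees(np.arctan2(d[1],d[0]))
j=a(rh-bh); print(j,"red open",a(rg-rh)-j,"black open",-(a(bg-bh)-(j-180)), np.linalg.norm(rg-rh),np.linalg.norm(bg-bh))
E
```

```text
91.91483460513906 red open -0.08358221123924636 black open -0.7456617477912175 55.731288036798695 54.17469396204464
```

Both latches read closed within 1°. Nothing else has moved, so I'm handing in.

```bash
python3 -c "
from plant import hand_in,arm
print(arm.state()['contact_force']);print(hand_in())"
```

```text
[-1.05001321 -0.46401689 -0.53433119]
the job is handed in; nothing more can be done
None
```

The orange phone is in the jig, back up, with both latches fully closed over it. I handed the job in at about 30 s of the 72 s allowed, and no verdict was reported.

**What I did:**
- I turned each latch to its open stop.
- I lifted the phone off the mat and set it down in the nest between all the stops, with about 13 N of contact force. I let go with both latches still open.
- I then turned both latches to their closed stops and released them.

**Last checks:**
- **Latches:** the closing images put red at -0.1° and black at -0.7° from closed, which is within measuring error. The arm also met each stop with a reaction force and no further movement.
- **Bystanders:** in the last top view, the grey and white phones, the tray, the jar, the can and the other items on the mat side are where they started. The arm hid the red end of the jig in that view, but the wrist view shows the bottle there still upright.
- **Robot:** it was clear of everything at hand-in, with contact force around zero.

**What disagreed:**
- **Finger length:** the fingertips end about 25 to 32 mm short of the reported TCP, not at it as described. My first try at the red grip closed on empty air above it. I worked out the offset from the images and a touch on the mat, then allowed for it.
- **Jig position:** the camera placed the jig about 2 mm further along y than the contact readings did. I aligned the phone to the jig within the same image to get round this.

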